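# Cull a box of cigars, shut it and wax the lid joint

### The job

Get this cedar box ready for the ageing room: take every short or crooked cigar out and put it in the black scrap tray, leave the sound ones in the box, and shut the lid. Then take the wax stick and draw its tip along the joint between lid and box, touching and slowly (about 3 cm a second), in one pass from the hinge end of the left side (as the robot sees it) down to the front, along the front, and back up the right side to the hinge end, without rubbing wax on the lid's face. Lay the wax stick back on the leather mat and leave everything else on the bench as it is.

Things in the scene. Friction and masses are not known exactly. Their poses are not given: they have to be found in the camera images.
- box: Cedar box fixed to the bench: outside 188 (x, front to back) x 330 (y) x 55 mm high, walls 9, floor 6 thick. Origin under its centre; front -x, left side (seen from the robot) +y. The cigars lie on its floor along its x, side by side, 48 mm apart. The shut lid lies inset, flush with the rim; its joint (a 2 mm gap) runs at y = 156 (left), x = -85 (front), y = -156 mm (right) in this frame.
- lid (a joint): Angle of the dark lid, rad: 0 shut, about 1.7 open (upright); a stiff hinge keeps it where it is left. Hinge line along the box's y at x = 85, z = 55 mm in the box's frame, on the lid's outer face. Lid 7 mm thick, 308 wide, reaching 168 mm from the hinge line; red label, no handle: push it over and down on its outer face (2 to 5 N near its free edge).
- scrap_in (a point): Loose black plastic scrap tray, outside 200 mm (x) by 130 mm (y) by 50 mm high, walls and floor 5 mm, 450 g, standing on the bench. Site at the centre of its inner floor, axes along its sides, z up.
- mat: Brown leather mat fixed to the bench, 200 mm (x) by 130 mm (y), 3 mm thick; origin under its centre. The wax stick belongs on it.
- stick_grip (a point): Wax stick, 150 mm long, 60 g, lying flat: wooden handle 90 mm long, 16 x 16 mm square, then a yellow wax rod 10 mm in diameter and 60 mm long with a rounded end. Site on its centre line, 8 mm above its underside, in the handle, 25 mm behind its wax end and 80 mm from point stick_tip; x points along the stick to the tip, z up.
- stick_tip (a point): Centre of the ball-shaped wax end (radius 5 mm), so 5 mm from whatever the wax touches.
- jar: Amber glass jar with a brass lid, 60 mm diameter, 75 mm high; bystander, leave alone. Origin under its centre.
- bowl: White bowl, 90 mm wide, 40 mm high; bystander, leave alone. Origin under its centre.
- chaveta: Half-moon steel leaf knife lying flat, about 70 x 140 mm, 7 mm high; bystander, leave alone. Origin under it.
- gauge: Wooden ring-gauge board with five holes, 60 x 190 x 10 mm, lying flat; bystander, leave alone. Origin under its centre.
- cigar_1_mid (a point): Sound cigar, straight, 140 mm long, square section 16 x 16 mm with rounded edges, brown leaf. Site at its centre, half-way up (8 mm above its underside); x along its length, z up. Firm, 22 g. May be absent.
- cigar_2_mid (a point): Sound cigar, straight, 140 mm long, square section 16 x 16 mm with rounded edges, brown leaf. Site at its centre, half-way up (8 mm above its underside); x along its length, z up. Firm, 22 g. May be absent.
- cigar_3_mid (a point): Sound cigar, straight, 140 mm long, square section 16 x 16 mm with rounded edges, brown leaf. Site at its centre, half-way up (8 mm above its underside); x along its length, z up. Firm, 22 g. May be absent.
- cigar_4_mid (a point): Short cigar, straight, only 95 mm long, square section 16 x 16 mm with rounded edges, brown leaf. Site at its centre, half-way up (8 mm above its underside); x along its length, z up. Firm, 22 g. May be absent.
- cigar_5_mid (a point): Short cigar, straight, only 95 mm long, square section 16 x 16 mm with rounded edges, brown leaf. Site at its centre, half-way up (8 mm above its underside); x along its length, z up. Firm, 22 g. May be absent.
- cigar_6_mid (a point): Crooked cigar, section 16 x 16 mm, brown leaf, 22 g: the foot part is straight for 82 mm, then the head, 60 mm long, turns aside by 20 degrees to its own +y. Site on the centre line of the straight part, 56 mm from the foot end and 26 mm before the bend, 8 mm above the underside; x along the straight part towards the bend, z up. May be absent.
- stick: The wax stick as a whole, origin on its underside, 10 mm nearer the tip than point stick_grip.
- seam_1 (a point): Point on the lid's joint at the hinge end of the left side, seen from the robot, at the height of the rim, 55 mm above the bench, 25 mm before the hinge line.
- seam_2 (a point): Point on the lid's joint at halfway along the left side, seen from the robot, at the height of the rim, 55 mm above the bench.
- seam_3 (a point): Point on the lid's joint at the left front corner, seen from the robot, at the height of the rim, 55 mm above the bench.
- seam_4 (a point): Point on the lid's joint at the middle of the front, seen from the robot, at the height of the rim, 55 mm above the bench.
- seam_5 (a point): Point on the lid's joint at the right front corner, seen from the robot, at the height of the rim, 55 mm above the bench.
- seam_6 (a point): Point on the lid's joint at halfway along the right side, seen from the robot, at the height of the rim, 55 mm above the bench.
- seam_7 (a point): Point on the lid's joint at the hinge end of the right side, seen from the robot, at the height of the rim, 55 mm above the bench, 25 mm before the hinge line.
Things that resemble listed ones, but are neither listed nor needed, are in the scene too. What is shaped like the stick but red is not meant. Of the things that look like the part that bears cigar_6_mid, the larger one is meant.

How it is judged:
On the way, in this order (a step that is already met when the one before it is completed fails the run):
1. every short or crooked cigar lies in the scrap tray and the sound ones are in the box (x of cigar_4_mid in the frame of scrap_in between -0.095 and 0.095 m and y of cigar_4_mid in the frame of scrap_in between -0.06 and 0.06 m and z of cigar_4_mid in the frame of scrap_in between -0.003 and 0.055 m and x of cigar_5_mid in the frame of scrap_in between -0.095 and 0.095 m and y of cigar_5_mid in the frame of scrap_in between -0.06 and 0.06 m and z of cigar_5_mid in the frame of scrap_in between -0.003 and 0.055 m and x of cigar_6_mid in the frame of scrap_in between -0.095 and 0.095 m and y of cigar_6_mid in the frame of scrap_in between -0.06 and 0.06 m and z of cigar_6_mid in the frame of scrap_in between -0.003 and 0.055 m and x of cigar_1_mid in the frame of box between -0.085 and 0.085 m and y of cigar_1_mid in the frame of box between -0.156 and 0.156 m and z of each of cigar_1_mid, cigar_2_mid, cigar_3_mid in the frame of box below 0.045 m and x of cigar_2_mid in the frame of box between -0.085 and 0.085 m and y of cigar_2_mid in the frame of box between -0.156 and 0.156 m and x of cigar_3_mid in the frame of box between -0.085 and 0.085 m and y of cigar_3_mid in the frame of box between -0.156 and 0.156 m), for 0.2 s.
2. the lid is shut (value of joint lid below 0.04 rad), for 0.2 s.
3. the wax tip touches the joint at the hinge end of the left side, within 8 mm, moving slower than 7 cm/s, with the lid shut (horizontal distance between stick_tip and seam_1 below 0.008 m and contact force between stick and box above 0.1 N and linear speed of stick below 0.07 m/s and value of joint lid below 0.04 rad), for 0.15 s.
4. the wax tip touches the joint at halfway along the left side, within 8 mm, moving slower than 7 cm/s, with the lid shut (horizontal distance between stick_tip and seam_2 below 0.008 m and contact force between stick and box above 0.1 N and linear speed of stick below 0.07 m/s and value of joint lid below 0.04 rad), for 0.15 s.
5. the wax tip touches the joint at the left front corner, within 8 mm, moving slower than 7 cm/s, with the lid shut (horizontal distance between stick_tip and seam_3 below 0.008 m and contact force between stick and box above 0.1 N and linear speed of stick below 0.07 m/s and value of joint lid below 0.04 rad), for 0.15 s.
6. the wax tip touches the joint at a third of the way along the front, within 8 mm, moving slower than 7 cm/s, with the lid shut (x of stick_tip in the frame of box between -0.093 and -0.077 m and y of stick_tip in the frame of box between 0.044 and 0.06 m and contact force between stick and box above 0.1 N and linear speed of stick below 0.07 m/s and value of joint lid below 0.04 rad), for 0.15 s.
7. the wax tip touches the joint at two thirds of the way along the front, within 8 mm, moving slower than 7 cm/s, with the lid shut (x of stick_tip in the frame of box between -0.093 and -0.077 m and y of stick_tip in the frame of box between -0.06 and -0.044 m and contact force between stick and box above 0.1 N and linear speed of stick below 0.07 m/s and value of joint lid below 0.04 rad), for 0.15 s.
8. the wax tip touches the joint at the right front corner, within 8 mm, moving slower than 7 cm/s, with the lid shut (horizontal distance between stick_tip and seam_5 below 0.008 m and contact force between stick and box above 0.1 N and linear speed of stick below 0.07 m/s and value of joint lid below 0.04 rad), for 0.15 s.
9. the wax tip touches the joint at halfway along the right side, within 8 mm, moving slower than 7 cm/s, with the lid shut (horizontal distance between stick_tip and seam_6 below 0.008 m and contact force between stick and box above 0.1 N and linear speed of stick below 0.07 m/s and value of joint lid below 0.04 rad), for 0.15 s.
10. the wax tip touches the joint at the hinge end of the right side, within 8 mm, moving slower than 7 cm/s, with the lid shut (horizontal distance between stick_tip and seam_7 below 0.008 m and contact force between stick and box above 0.1 N and linear speed of stick below 0.07 m/s and value of joint lid below 0.04 rad), for 0.15 s.
At the end, for the whole second after the job is handed in: Every short or crooked cigar present has its centre inside the scrap tray, every sound one is inside the box, the lid is shut (within 0.04 rad), the wax stick's handle and tip both lie on the leather mat (up to 5 mm beyond its edge), and the stick is at rest (all of step 1 and x of stick_grip in the frame of mat between -0.105 and 0.105 m and y of stick_grip in the frame of mat between -0.068 and 0.068 m and z of each of stick_grip, stick_tip in the frame of mat below 0.025 m and x of stick_tip in the frame of mat between -0.105 and 0.105 m and y of stick_tip in the frame of mat between -0.068 and 0.068 m and value of joint lid below 0.04 rad and linear speed of stick below 0.02 m/s); the robot touches nothing.
It fails at once if wax rubbed on the lid's face, more than 2 cm inside the joint (contact force between stick and box above 0.5 N and x of stick_tip in the frame of box between -0.065 and 0.07 m and y of stick_tip in the frame of box between -0.136 and 0.136 m and value of joint lid below 0.04 rad).
It fails at once if a sound cigar lifted out of the box (height (world z) of any of cigar_1_mid, cigar_2_mid, cigar_3_mid above 0.085 m).
It fails at once if a bystander (jar, bowl, knife, gauge board) moved by more than 4 cm (distance of any of jar, bowl, chaveta, gauge from where it was at the start of the episode above 0.04 m).
Of cigar_4, cigar_5, cigar_6 only 2 to 3 are there at a start; the rules pass over those that are not, and their reading is None.
Of cigar_1, cigar_2, cigar_3 only 2 to 3 are there at a start; the rules pass over those that are not, and their reading is None.
At some moment in a run one of scrap, stick may be knocked a few centimetres aside while the robot is not near it.
It also fails if it takes over 210 s, if anything falls off the work surface, if the arm or the gripper's body presses on something with over 40 N, if the wrist force passes 120 N, or if a joint passes its speed limit or range.

### The arm

A 6-joint arm with a two-finger parallel gripper is mounted at the origin on the work surface. World frame = base frame: x ahead of the robot, y to its left, z up, the work surface at z = 0. Lengths are in m, angles in rad, forces in N, time in s.
With the tool pointing down it reaches from about 0.325 to 0.75 m from the base axis. Payload 7.6 kg.
Tool frame: the origin (TCP) lies on the mounting face of the last link; the fingertips stand 173 mm ahead of it and the grasp point (between the pads) lies ahead of it (bot.grip_depth is the z of the grasp point in the tool frame, in m); z points along the fingers, y is the line along which they close (so a half turn about z gives the same grasp; the last joint's range is limited). The gripper opens to 85 mm and grips with 20 to 120 N. Pads are 22 mm wide; open, the fingers measure 114 mm over their backs; the gripper's body (76 mm by 85 mm) begins 54 mm behind the grasp point. The pads swing forward as they close: fully open they stand 13 mm farther back than shut.
Start: joints at [-1.389, 0.052, 1.401, -0, 1.689, -0.07], TCP at [0.131, -0.508, 0.405] pointing down, gripper open.
Joint ranges: [-2.9, 2.9], [-0.91, 2.17], [0.12, 2.37], [-1.06, 4.2], [0.26, 2.73], [-2.93, 2.93]. Speed limits (rad/s): [2.57, 2.57, 3.01, 3.14, 3.14, 3.14].

### API

Orientations are given as a rotation vector (axis times angle).
In Python, from rig import bot gives the robot as it stands.
- The arm moves only by the tool send_rows, never from a script. Its argument "increments" is a list that holds one entry, the list of rows, each a list of 7 numbers: the shift along the tool's x, y, z scaled (see below), then the turn, a rotation vector about the tool's x, y, z scaled (see below), then the opening, from 0 (shut) to 1 (fully open). A call has 1 to 12 rows; each row shifts and turns the commanded pose from where the row before left it, along the tool's axes as they then stand; what a row does not reach is not made up. The controller multiplies each number of a shift by 2.5 cm and each number of a turn by 0.12 rad. A row lasts 1/12 s, in which the tool goes at most 41.7 mm and 7.16 degrees, less where a joint would pass 70% of its speed; a pose out of reach is approached as far as the arm can. A call with a number of a shift or a turn outside -1 to 1 is refused whole. A call with a gripper value outside its range is refused whole. The fingers move at their own pace and stop on an object; "force" is the grip in N (left out, the last holds). Time passes only in rows, so rows that do not move let the fingers close. It gives the time, the measured TCP pose, the force, the opening and the grip force at its end, in the units of the state.
- bot.read_state(): the state, without advancing time (a new reading comes with each control period).
- bot.snapshot(name): name is "side" or "top" or "wrist"; returns a dict with "img" (400x640x3 uint8, red, green, blue), "fx", "fy", "cx", "cy" (pixels), "k1" (the pictures are not rectified: a ray, as slopes to the right and down, at radius r is drawn at 1 + k1 r^2 times it, then the intrinsics apply), "position" and "orientation" of the camera in the world. Camera axes: x right, y down, z forward; pixel columns grow to the right and rows downward; lengths in m; the calibration is good to about 2 mm. A picture is of the moment at which its call begins. There is no depth.
- bot.sign_off(): hands the job in; it is judged then, once.
The state is a dict: "time_s": time; "qpos": joint angles; "joint_velocities": joint speeds; "tau": joint torques, N m; "eef_pos": TCP position; "tool_rot": TCP orientation; "ft_force": force on the tool from outside, world axes, zero at the start; "torque": the same for the moment, N m; "opening": opening from 0.0 (shut) to 1.0 (fully open); "grasp_force": force on a finger pad.
Only numpy, scipy, OpenCV 4.12 (cv2) and the standard library are available. Lean on these libraries where they do the work, as an engineer would, in place of code of your own. Each camera call takes 0.05 s, during which the arm holds its last target. There are 200 camera calls.

## Working session

There is one attempt and no reset: what is moved stays moved. The work goes in short steps, Python scripts to look and compute and a tool call to move; the robot and the scene stay as the last step left them, time stands still between calls to the robot, and variables do not carry over. Pictures are saved under pics/ and viewed, at most 14 in all, crops included, and the job is handed in when it is done.

Besides the shell and the picture viewer there is one more tool, called as name([rows], argument=value, ...), one row to a line, values as JSON. send_rows: Moves the arm, as the interface text tells. Shifts and turns lie within -1 to 1; 1 stands for 2.5 cm of shift or 0.12 rad of turn. Its arguments: {"type":"object","properties":{"increments":{"type":"array"},"force":{"type":"number"}},"required":["increments"]}

```bash
ls; mkdir -p pics; cat > h.py <<'E'
import numpy as np, cv2
from rig import bot
from scipy.spatial.transform import Rotation as R
def snap(n,f=None):
    s=bot.snapshot(n)
    if f: cv2.imwrite('pics/'+f,s['img'][:,:,::-1])
    return s
def rot(o):
    o=np.array(o); return R.from_rotvec(o).as_matrix() if o.size==3 else (o if o.shape==(3,3) else R.from_quat(o).as_matrix())
def ray(s,u,v):
    K=np.array([[s['fx'],0,s['cx']],[0,s['fy'],s['cy']],[0,0,1.]])
    p=cv2.undistortPoints(np.array([[[u,v]]],float),K,np.array([s['k1'],0,0,0,0.]))[0,0]
    return rot(s['orientation'])@np.array([p[0],p[1],1.])
def onz(s,u,v,z):
    d=ray(s,u,v); c=np.array(s['position']); return c+d*(z-c[2])/d[2]
def proj(s,P):
    K=np.array([[s['fx'],0,s['cx']],[0,s['fy'],s['cy']],[0,0,1.]])
    M=rot(s['orientation']).T
    return cv2.projectPoints(np.array(P,float).reshape(-1,1,3),cv2.Rodrigues(M)[0],-M@np.array(s['position']),K,np.array([s['k1'],0,0,0,0.]))[0][:,0]
E
python3 - <<'E'
from h import *
for n in ('top','side','wrist'):
    s=snap(n,n+'1.png'); print(n,{k:v for k,v in s.items() if k!='img'})
st=bot.read_state();print(st,bot.grip_depth)
E
```

```text
pics
top {'fx': 486.39014921776607, 'fy': 486.39014921776607, 'cx': 320.56515959984426, 'cy': 199.85759117014956, 'k1': -0.1447476957242358, 'position': array([0.24396113, 0.02932007, 1.31398732]), 'orientation': array([-2.12020559,  2.10509174, -0.22108386])}
side {'fx': 459.84899316233697, 'fy': 459.84899316233697, 'cx': 318.21814920511235, 'cy': 197.40527946788134, 'k1': -0.08912622250252339, 'position': array([0.21774157, 0.69829538, 0.90407335]), 'orientation': array([-0.50444362,  2.77458241, -1.04865861])}
wrist {'fx': 301.66134586549714, 'fy': 301.66134586549714, 'cx': 323.7824270368869, 'cy': 196.5427640244433, 'k1': -0.013582869421484798, 'position': array([ 0.19556714, -0.49198236,  0.37273074]), 'orientation': array([ 2.30979142, -1.79310798, -0.24095711])}
{'time_s': 0.15, 'qpos': array([-1.38931147e+00,  5.26861203e-02,  1.40144036e+00, -2.36204142e-05,
        1.68862564e+00, -7.02846773e-02]), 'joint_velocities': array([ 0.00136855, -0.0004002 , -0.00247275, -0.00098787, -0.00201677,
        0.00049053]), 'tau': array([ 7.85297561e-04, -3.81951499e+01, -3.60422981e+01, -7.18520164e-05,
        4.60425144e-03, -1.28343561e-05]), 'eef_pos': array([ 0.13081142, -0.50842406,  0.40409473]), 'tool_rot': array([-3.11558646e+00, -3.94285476e-01,  1.37951540e-04]), 'ft_force': array([0.10084905, 0.03330424, 1.03349255]), 'torque': array([0.02046076, 0.04121364, 0.01745903]), 'grasp_force': 0.0, 'opening': 1.0003781559425353} 0.1547
```

View pics/top1.png

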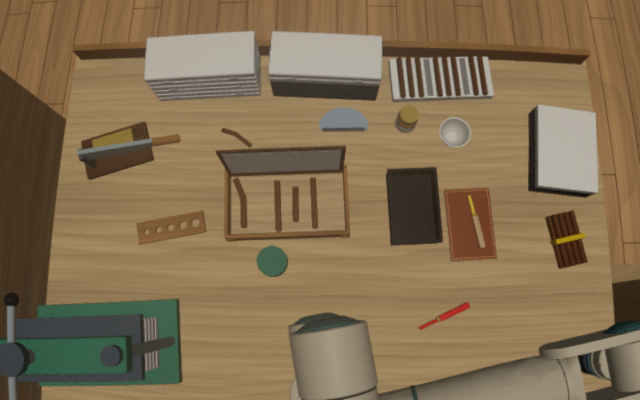

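View pics/side1.png

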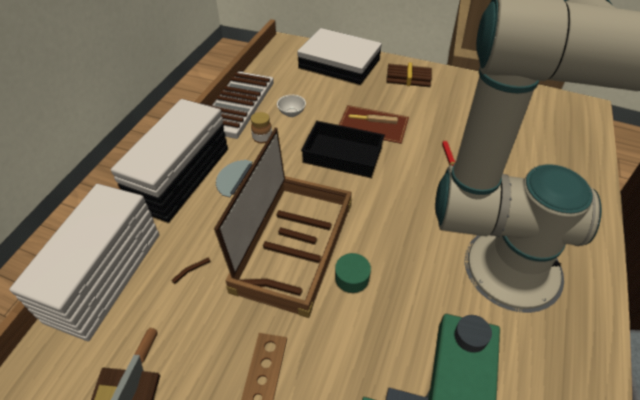

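The top view shows the open box at about (287,195) with, from left, a crooked, a long, a short and a long cigar. The tray is at (414,206), the mat with the yellow-tipped stick at (470,224), and a bent decoy lies outside the box at (237,136). The side view agrees.

```bash
python3 - <<'E'
from h import *
im=cv2.imread('pics/top1.png')
c=im[120:275,210:370]; cv2.imwrite('pics/c1.png',cv2.resize(c,None,fx=5,fy=3.75*1.0 if 0 else 3.8,interpolation=cv2.INTER_CUBIC)[:600,:800])
s=bot.snapshot('top')
def pr(name,pts,z):
    print(name,[onz(s,u,v,z)[:2].round(3).tolist() for u,v in pts])
pr('box front rim',[(225,240),(349,236)],.055)
pr('hinge back',[(220,150),(346,147)],.055)
pr('tray rim',[(387,170),(437,167),(442,243),(390,245)],.05)
pr('mat',[(445,190),(490,187),(496,257),(450,260)],.003)
hsv=cv2.cvtColor(s['img'],cv2.COLOR_RGB2HSV)
m=cv2.inRange(hsv,(22,150,120),(35,255,255)); 
n,l,st,ce=cv2.connectedComponentsWithStats(m)
print([(st[i].tolist(),ce[i].round(1)) for i in range(1,n) if st[i,4]>8])
pr('jar',[(408,125)],0);pr('green',[(272,261)],.03);pr('bowl',[(455,132)],.02)
E
```

```text
box front rim [[0.4, 0.278], [0.413, -0.046]]
hinge back [[0.646, 0.304], [0.656, -0.039]]
tray rim [[0.594, -0.15], [0.604, -0.287], [0.396, -0.292], [0.391, -0.154]]
mat [[0.55, -0.319], [0.56, -0.449], [0.363, -0.454], [0.355, -0.324]]
[([93, 130, 40, 16, 185], array([112.4, 138.4])), ([468, 196, 7, 19, 50], array([471.3, 204.7])), ([556, 233, 30, 11, 144], array([570.2, 238. ]))]
jar [[0.742, -0.221]]
green [[0.348, 0.156]]
bowl [[0.716, -0.352]]
```

View pics/c1.png

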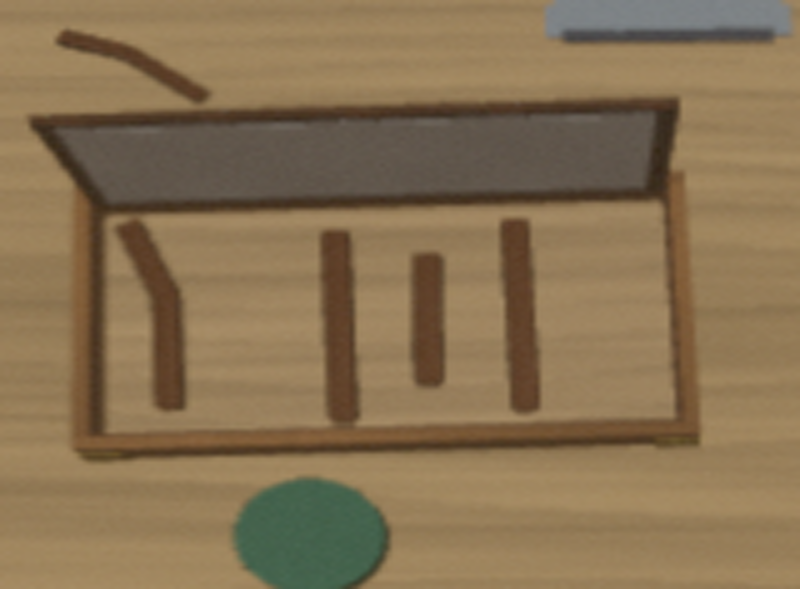

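The crop shows, inside the box from left to right: crooked, long, short, long. The green disc sits just in front of the box, and the front rim runs near rows 435–450 of the crop. Moving over the box for a close look.

send_rows([
  [[0, 0, 0, 0, 0, 0.88, 1], [0, 0, 0, 0, 0, 0.88, 1], [1, 0, 0, 0, 0, 0, 1], [1, 0, 0, 0, 0, 0, 1], [1, 0, 0, 0, 0, 0, 1], [1, 0, 0, 0, 0, 0, 1], [1, 0, 0, 0, 0, 0, 1], [1, 0, 0, 0, 0, 0, 1], [1, 0, 0, 0, 0, 0, 1], [1, 0, 0, 0, 0, 0, 1], [1, 0, 0, 0, 0, 0, 1], [1, 0, 0, 0, 0, 0, 1]],
])

```text
time_s: 1.2
eef_pos: [0.3819, -0.4981, 0.4044]
tool_rot: [-3.141, -0.064, 0.001]
ft_force: [0.4, -0.5, -0.4]
opening: 0.999
grasp_force: 0.0
```

send_rows([
  [[0, -1, 0, 0, 0, 0, 1], [0, -1, 0, 0, 0, 0, 1], [0, -1, 0, 0, 0, 0, 1], [0, -1, 0, 0, 0, 0, 1], [0, -1, 0, 0, 0, 0, 1], [0, -1, 0, 0, 0, 0, 1], [0, -1, 0, 0, 0, 0, 1], [0, -1, 0, 0, 0, 0, 1], [0, -1, 0, 0, 0, 0, 1], [0, -1, 0, 0, 0, 0, 1], [0, -1, 0, 0, 0, 0, 1], [0, -1, 0, 0, 0, 0, 1]],
])

```text
time_s: 2.2
eef_pos: [0.3681, -0.1974, 0.4045]
tool_rot: [-3.141, -0.064, 0.0]
ft_force: [0.7, 0.2, 0.5]
opening: 0.999
grasp_force: 0.0
```

send_rows([
  [[0, -1, 0, 0, 0, 0, 1], [0, -1, 0, 0, 0, 0, 1], [0, -1, 0, 0, 0, 0, 1], [0, -1, 0, 0, 0, 0, 1], [0, -1, 0, 0, 0, 0, 1], [0, -1, 0, 0, 0, 0, 1], [0, -1, 0, 0, 0, 0, 1], [0, -1, 0, 0, 0, 0, 1], [0, -1, 0, 0, 0, 0, 1], [0, -1, 0, 0, 0, 0, 1], [0, -1, 0, 0, 0, 0, 1], [0, -1, 0, 0, 0, 0, 1]],
])

```text
time_s: 3.2
eef_pos: [0.3559, 0.1024, 0.4047]
tool_rot: [3.141, 0.064, 0.0]
ft_force: [1.9, -0.1, 0.3]
opening: 1.005
grasp_force: 0.0
```

```bash
python3 - <<'E'
from h import *
s=snap('wrist','w2.png');snap('top','top2.png'); print(s['position'],rot(s['orientation']).round(3).tolist())
st=bot.read_state();print(st['time_s'],st['eef_pos'],st['tool_rot'],rot(st['tool_rot']).round(3).tolist())
E
```

```text
[0.42266606 0.10503298 0.37343997] [[0.039, -0.964, -0.261], [-0.999, -0.038, -0.01], [-0.0, 0.262, -0.965]]
3.3 [0.35584704 0.10346389 0.40453982] [-3.14013825e+00 -7.02548839e-02  5.34133806e-04] [[0.999, 0.045, -0.0], [0.045, -0.999, 0.001], [-0.0, -0.001, -1.0]]
```

View pics/w2.png

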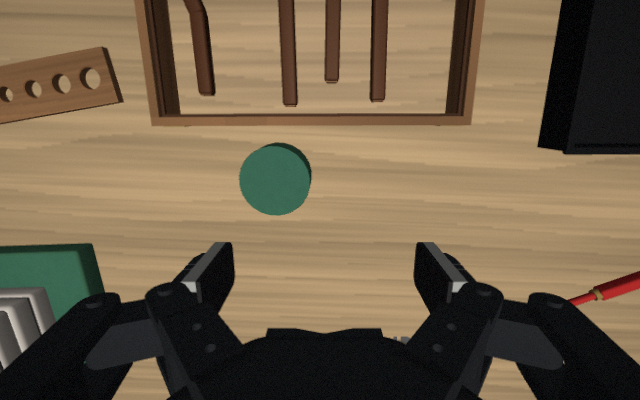

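The wrist view shows the box's front corners at about (152,125) and (473,124), and the cigar feet at rows 80–105. The gripper is at the bottom.

```bash
python3 - <<'E'
from h import *
s=bot.snapshot('wrist')
def pr(name,pts,z):
    print(name,[onz(s,u,v,z)[:2].round(4).tolist() for u,v in pts])
hsv=cv2.cvtColor(s['img'],cv2.COLOR_RGB2HSV)
pr('box front',[(152,125),(473,124)],.055)
pr('inner front',[(163,115),(461,114)],.055)
pr('left rim out/in top',[(137,0),(147,0)],.055);pr('right',[(481,0),(471,0)],.055)
# cigars: dark brown inside, at top height .022
m=cv2.inRange(s['img'],(30,15,5),(110,65,45)); m[112:]=0; m[:,:180]=0; m[:,448:]=0
n,l,st,ce=cv2.connectedComponentsWithStats(m)
for i in range(1,n):
    if st[i,4]<100: continue
    for v in (5,40,75):
        u=np.where(l[v]==i)[0]
        if len(u): print(i,v,u.min(),u.max(),onz(s,u.mean(),v,.022)[:2].round(4), 'w',(onz(s,u.min(),v,.022)-onz(s,u.max()+1,v,.022))[1].round(4))
    vb=np.where((l==i).any(1))[0].max(); print('  foot',vb,onz(s,np.where(l[vb]==i)[0].mean(),vb,.014)[:2].round(4))
t=bot.snapshot('top')
pr2=lambda name,pts,z:print(name,[onz(t,210+a/5,120+b/3.8,z)[:2].round(4).tolist() for a,b in pts])
pr2('top rim front',[(77,440),(698,430)],.055)
pr2('cig1',[(336,233),(344,420)],.022);pr2('short',[(427,256),(430,384)],.022);pr2('cig3',[(515,222),(525,408)],.022);pr2('crook',[(128,225),(163,290),(170,408)],.022)
pr2('rim left outer/right',[(78,200),(685,175)],.055)
E
```

```text
box front [[0.405, 0.2836], [0.4203, -0.0472]]
inner front [[0.4155, 0.2712], [0.4296, -0.0332]]
left rim out/in top [[0.5196, 0.2864], [0.5199, 0.2769]]
right [[0.5331, -0.0358], [0.5326, -0.0264]]
1 5 188 205 [0.5271 0.2438] w 0.0187
1 40 195 208 [0.494 0.24 ] w 0.0149
1 75 199 212 [0.4591 0.2377] w 0.0153
  foot 94 [0.44   0.2333]
2 5 281 295 [0.5308 0.1485] w 0.0155
2 40 282 296 [0.4977 0.1473] w 0.0159
2 75 284 297 [0.4628 0.1461] w 0.0153
  foot 104 [0.4328 0.1441]
3 5 328 342 [0.5328 0.0999] w 0.0155
3 40 327 340 [0.4997 0.0994] w 0.0148
3 75 327 339 [0.4648 0.0994] w 0.0142
  foot 80 [0.4606 0.0982]
4 5 375 389 [0.535  0.0514] w 0.0155
4 40 373 388 [0.5019 0.0499] w 0.017
4 75 372 386 [0.4671 0.0479] w 0.0163
  foot 101 [0.4401 0.0515]
top rim front [[0.4108, 0.2774], [0.4206, -0.0477]]
cig1 [[0.5668, 0.1479], [0.4309, 0.1402]]
short [[0.5501, 0.0977], [0.457, 0.0945]]
cig3 [[0.5757, 0.0499], [0.4402, 0.0432]]
crook [[0.5721, 0.2629], [0.5241, 0.2415], [0.4386, 0.2344]]
rim left outer/right [[0.5819, 0.2849], [0.6022, -0.0416]]
```

send_rows([
  [[1, 0.1, 0, 0, 0, 0, 0.42], [1, 0.1, 0, 0, 0, 0, 0.42], [1, 0.1, 0, 0, 0, 0, 0.42], [1, 0.1, 0, 0, 0, 0, 0.42], [1, 0, 0, 0, 0, 0, 0.42], [0.75, 0, 0, 0, 0, 0, 0.42], [0, 0, 1, 0, 0, 0, 0.42], [0, 0, 1, 0, 0, 0, 0.42], [0, 0, 1, 0, 0, 0, 0.42], [0, 0, 1, 0, 0, 0, 0.42], [0, 0, 1, 0, 0, 0, 0.42], [0, 0, 0, 0, 0, 0, 0.42]],
])

```text
time_s: 4.4
eef_pos: [0.4991, 0.0956, 0.2742]
tool_rot: [3.14, 0.061, -0.015]
ft_force: [-1.2, -1.1, -0.5]
opening: 0.422
grasp_force: 0.0
```

```bash
python3 - <<'E'
from h import *
s=snap('wrist','w3.png'); st=bot.read_state();print(st['time_s'],st['eef_pos'],rot(st['tool_rot']).round(3).tolist(),st['opening'])
T=rot(st['tool_rot']);p=np.array(st['eef_pos'])
for x,n in((0,'grasp'),):
    q=p+T@[0,0,.1547]; q[2]=.022; print(n,q,proj(s,q))
m=cv2.inRange(s['img'],(30,15,5),(110,65,45))
for v in (100,140,180,220,240): 
    u=np.where(m[v])[0]; g=np.split(u,np.where(np.diff(u)>1)[0]+1); print(v,[(a[0],a[-1],onz(s,a.mean(),v,.022)[:2].round(4).tolist()) for a in g if len(a)>6])
E
```

```text
4.45 [0.49977074 0.09582339 0.27727797] [[0.999, 0.039, -0.006], [0.039, -0.999, -0.001], [-0.006, 0.001, -1.0]] 0.41801220887179863
grasp [0.49887212 0.09566798 0.022     ] [[323.40601466 202.52159362]]
100 [(np.int64(20), np.int64(32), [0.5665, 0.3081]), (np.int64(34), np.int64(112), [0.5675, 0.2743]), (np.int64(497), np.int64(527), [0.5787, -0.0336]), (np.int64(532), np.int64(538), [0.5794, -0.0499])]
140 [(np.int64(31), np.int64(40), [0.5386, 0.3073]), (np.int64(45), np.int64(88), [0.5394, 0.2843]), (np.int64(103), np.int64(134), [0.5407, 0.2459]), (np.int64(491), np.int64(520), [0.5511, -0.0345]), (np.int64(525), np.int64(531), [0.5517, -0.051])]
180 [(np.int64(41), np.int64(50), [0.5088, 0.3062]), (np.int64(54), np.int64(97), [0.5096, 0.2831]), (np.int64(121), np.int64(149), [0.5112, 0.2377]), (np.int64(485), np.int64(514), [0.5214, -0.0358])]
220 [(np.int64(14), np.int64(25), [0.4756, 0.3341]), (np.int64(52), np.int64(60), [0.4767, 0.3047]), (np.int64(64), np.int64(105), [0.4776, 0.2819]), (np.int64(130), np.int64(156), [0.4794, 0.2357]), (np.int64(249), np.int64(258), [0.4827, 0.1494]), (np.int64(480), np.int64(508), [0.4896, -0.0378]), (np.int64(511), np.int64(517), [0.4901, -0.0535])]
240 [(np.int64(23), np.int64(34), [0.4586, 0.3308]), (np.int64(57), np.int64(65), [0.4597, 0.3042]), (np.int64(70), np.int64(109), [0.4607, 0.281]), (np.int64(134), np.int64(160), [0.4625, 0.2346]), (np.int64(251), np.int64(262), [0.4659, 0.1474]), (np.int64(310), np.int64(318), [0.4676, 0.102]), (np.int64(477), np.int64(503), [0.4727, -0.0378]), (np.int64(508), np.int64(514), [0.4733, -0.0547])]
```

View pics/w3.png

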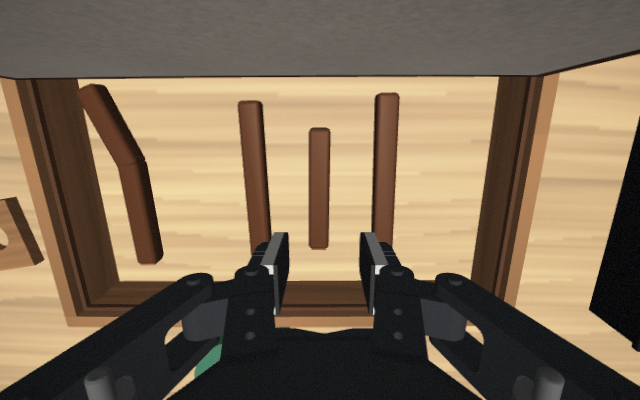

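The short cigar runs from (319,129) to (318,249), centred between the open fingers to within 3 mm. Its neighbours at u≈252 and 385 clear the fingers.

send_rows([
  [[0.1, -0.12, 0, 0, 0, 0, 0.42], [0, 0, 0.8, 0, 0, 0, 0.42], [0, 0, 0.8, 0, 0, 0, 0.42], [0, 0, 0.8, 0, 0, 0, 0.42], [0, 0, 0.8, 0, 0, 0, 0.42], [0, 0, 0.45, 0, 0, 0, 0.42], [0, 0, 0, 0, 0, 0, 0.42], [0, 0, 0, 0, 0, 0, 0.0], [0, 0, 0, 0, 0, 0, 0.0], [0, 0, 0, 0, 0, 0, 0.0], [0, 0, 0, 0, 0, 0, 0.0], [0, 0, 0, 0, 0, 0, 0.0]],
], force=30)

```text
time_s: 5.45
eef_pos: [0.5035, 0.1002, 0.1905]
tool_rot: [-3.141, -0.064, -0.006]
ft_force: [0.7, 0.9, 6.5]
opening: 0.173
grasp_force: 32.3
```

send_rows([
  [[0, 0, -1, 0, 0, 0, 0], [0, 0, -1, 0, 0, 0, 0], [0, 0, -1, 0, 0, 0, 0], [0, 0, -1, 0, 0, 0, 0], [0, 0, -0.5, 0, 0, 0, 0]],
])

```text
time_s: 5.87
eef_pos: [0.503, 0.1002, 0.3051]
tool_rot: [-3.14, -0.064, -0.009]
ft_force: [-0.1, -0.3, 0.9]
opening: 0.172
grasp_force: 31.5
```

send_rows([
  [[-0.07, 1, 0, 0, 0, 0, 0], [-0.07, 1, 0, 0, 0, 0, 0], [-0.07, 1, 0, 0, 0, 0, 0], [-0.07, 1, 0, 0, 0, 0, 0], [-0.07, 1, 0, 0, 0, 0, 0], [-0.07, 1, 0, 0, 0, 0, 0], [-0.07, 1, 0, 0, 0, 0, 0], [-0.07, 1, 0, 0, 0, 0, 0], [-0.07, 1, 0, 0, 0, 0, 0], [-0.07, 1, 0, 0, 0, 0, 0], [-0.07, 1, 0, 0, 0, 0, 0], [-0.07, 0.6, 0, 0, 0, 0, 0]],
])

```text
time_s: 6.87
eef_pos: [0.4931, -0.1926, 0.3016]
tool_rot: [3.14, 0.062, 0.001]
ft_force: [0.9, 0.9, -0.1]
opening: 0.169
grasp_force: 31.5
```

```bash
python3 - <<'E'
from h import *
s=snap('wrist','w4.png');t=snap('top','t4.png'); st=bot.read_state();print(st['time_s'],st['eef_pos'],rot(st['tool_rot']).round(3).tolist(),st['opening'],st['grasp_force'])
m=cv2.inRange(s['img'],(0,0,0),(22,22,22))
cv2.imwrite('pics/w4b.png',np.hstack([s['img'][:,:,::-1],]))
E
```

```text
6.9667 [ 0.49312416 -0.19238042  0.30140814] [[0.999, 0.038, 0.001], [0.038, -0.999, -0.001], [0.001, 0.001, -1.0]] 0.1753992096978069 31.532984375953674
```

View pics/w4.png

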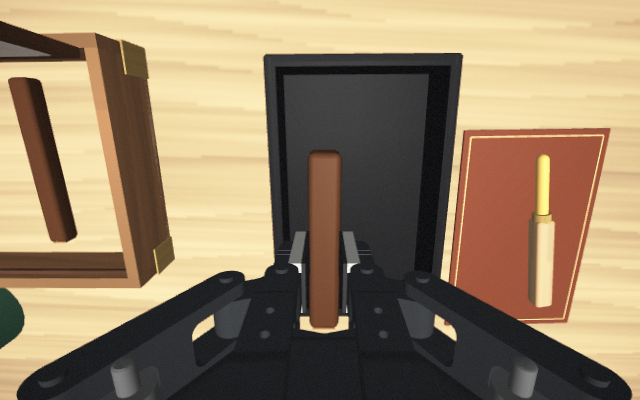

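The short cigar is held. The tray's back rim runs from (265,56) to (462,54), and the stick lies on the mat from its tip at (543,157) to its end at (539,303).

```bash
python3 - <<'E'
from h import *
s=bot.snapshot('wrist')
f=lambda u,v,z:onz(s,u,v,z)[:2].round(4).tolist()
print('tray',f(265,56,.05),f(462,54,.05),f(274,240,.05),f(442,270,.05))
print('stick tip end',f(543.5,154,.011-.0+0),'joint',f(541,216,.019),'end',f(540,300,.019), 'handle end sides',f(530,222,.019),f(553,222,.019))
print('mat',f(464,130,.003),f(609,129,.003),f(567,322,.003))
E
```

```text
tray [0.5969, -0.1491] [0.6032, -0.2817] [0.4635, -0.1543] [0.4421, -0.2904]
stick tip end [0.5347, -0.3809] joint [0.4811, -0.3852] end [0.3966, -0.4037] handle end sides [0.4752, -0.3765] [0.4759, -0.3973]
mat [0.5519, -0.3123] [0.5579, -0.4402] [0.3607, -0.4522]
```

send_rows([
  [[0, 0, 0.85, 0, 0, 0, 0], [0, 0, 0.85, 0, 0, 0, 0], [0, 0, 0.85, 0, 0, 0, 0], [0, 0, 0.85, 0, 0, 0, 0], [0, 0, 0.85, 0, 0, 0, 0], [0, 0, 0, 0, 0, 0, 0], [0, 0, 0, 0, 0, 0, 0.3], [0, 0, 0, 0, 0, 0, 0.3], [0, 0, 0, 0, 0, 0, 0.3], [0, 0, -0.5, 0, 0, 0, 0.3], [0, 0, -1, 0, 0, 0, 0.3], [0, 0, -1, 0, 0, 0, 0.35]],
])

```text
time_s: 8.02
eef_pos: [0.4933, -0.1904, 0.2591]
tool_rot: [-3.141, -0.064, 0.0]
ft_force: [0.4, 0.2, 0.6]
opening: 0.346
grasp_force: 0.0
```

send_rows([
  [[0, 0, -1, 0, 0, 0, 0.35], [0, 0, -0.75, 0, 0, 0, 0.35], [0, -1, 0, 0, 0, 0, 0.35], [0, -1, 0, 0, 0, 0, 0.35], [0, -1, 0, 0, 0, 0, 0.35], [0, -1, 0, 0, 0, 0, 0.35], [0, -1, 0, 0, 0, 0, 0.35], [0, -1, 0, 0, 0, 0, 0.35], [0, -1, 0, 0, 0, 0, 0.35], [0, -1, 0, 0, 0, 0, 0.35], [0, -1, 0, 0, 0, 0, 0.35], [0, -1, 0, 0, 0, 0, 0.35]],
])

```text
time_s: 9.02
eef_pos: [0.4831, 0.0605, 0.3031]
tool_rot: [3.141, 0.064, 0.004]
ft_force: [0.2, 0.9, 1.2]
opening: 0.348
grasp_force: 0.0
```

send_rows([
  [[0.1, -1, 0, 0, 0, 0, 0.35], [0.1, -1, 0, 0, 0, 0, 0.35], [0.1, -1, 0, 0, 0, 0, 0.35], [0.1, -1, 0, 0, 0, 0, 0.35], [0, -1, 0, 0, 0, 0, 0.35], [0, -1, 0, 0, 0, 0, 0.35], [0, -1, 0, 0, 0, 0, 0.35], [0, -0.2, 0, 0, 0, 0, 0.35], [0, 0, 1, 0, 0, 0, 0.35], [0, 0, 0, 0, 0, 0, 0.35]],
])

```text
time_s: 9.85
eef_pos: [0.4852, 0.2395, 0.2737]
tool_rot: [3.139, 0.065, -0.006]
ft_force: [-0.6, -0.9, -1.6]
opening: 0.354
grasp_force: 0.0
```

```bash
python3 - <<'E'
from h import *
s=snap('wrist','w5.png');t=snap('top','t5.png'); st=bot.read_state();print(st['time_s'],st['eef_pos'],rot(st['tool_rot']).round(3).tolist(),st['opening'],st['grasp_force'])
c=t['img'][150:260,370:450,::-1]; c=cv2.resize(c,(400,400)); cv2.imwrite('pics/w5c.png',cv2.resize(np.hstack([s['img'][:,:,::-1],c]),(800,308)))
E
```

```text
9.95 [0.48588853 0.23908318 0.27636917] [[0.999, 0.04, -0.001], [0.04, -0.999, -0.001], [-0.001, 0.001, -1.0]] 0.3483760425835292 0.0
```

View pics/w5c.png

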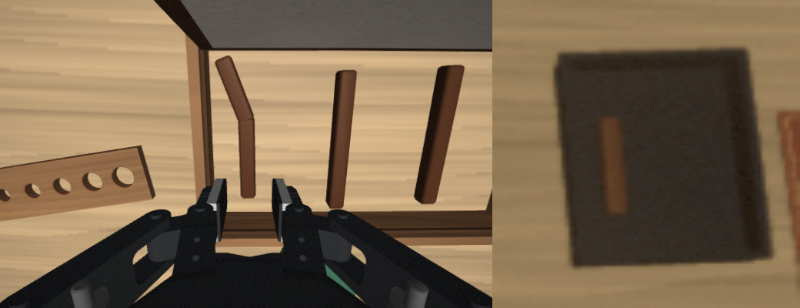

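The short cigar lies in the tray. The crooked cigar's straight part, from (248,120) to (248,197) in the shown picture, is centred between the fingers. Taking it.

send_rows([
  [[0, 0, 0.8, 0, 0, 0, 0.35], [0, 0, 0.8, 0, 0, 0, 0.35], [0, 0, 0.8, 0, 0, 0, 0.35], [0, 0, 0.8, 0, 0, 0, 0.35], [0, 0, 0.5, 0, 0, 0, 0.35], [0, 0, 0, 0, 0, 0, 0.35], [0, 0, 0, 0, 0, 0, 0.0], [0, 0, 0, 0, 0, 0, 0.0], [0, 0, 0, 0, 0, 0, 0.0], [0, 0, 0, 0, 0, 0, 0.0], [0, 0, 0, 0, 0, 0, 0.0]],
])

```text
time_s: 10.87
eef_pos: [0.4867, 0.2395, 0.1852]
tool_rot: [-3.141, -0.063, -0.004]
ft_force: [-0.4, -1.8, 6.1]
opening: 0.176
grasp_force: 30.7
```

send_rows([
  [[0, 0, -1, 0, 0, 0, 0], [0, 0, -1, 0, 0, 0, 0], [0, 0, -1, 0, 0, 0, 0], [0, 0, -1, 0, 0, 0, 0], [0, 0, -0.5, 0, 0, 0, 0], [0, 1, 0, 0, 0, 0, 0], [0, 1, 0, 0, 0, 0, 0], [0, 1, 0, 0, 0, 0, 0], [0, 1, 0, 0, 0, 0, 0], [0, 1, 0, 0, 0, 0, 0], [0, 1, 0, 0, 0, 0, 0], [0, 1, 0, 0, 0, 0, 0]],
])

```text
time_s: 11.87
eef_pos: [0.4929, 0.0635, 0.2956]
tool_rot: [3.141, 0.064, -0.001]
ft_force: [0.3, 0.3, -0.8]
opening: 0.178
grasp_force: 29.9
```

send_rows([
  [[-0.07, 1, 0, 0, 0, 0, 0], [-0.07, 1, 0, 0, 0, 0, 0], [-0.07, 1, 0, 0, 0, 0, 0], [-0.07, 1, 0, 0, 0, 0, 0], [-0.07, 1, 0, 0, 0, 0, 0], [-0.07, 1, 0, 0, 0, 0, 0], [-0.07, 1, 0, 0, 0, 0, 0], [-0.07, 1, 0, 0, 0, 0, 0], [-0.07, 1, 0, 0, 0, 0, 0], [-0.07, 1, 0, 0, 0, 0, 0], [-0.07, 1, 0, 0, 0, 0, 0], [-0.07, 1, 0, 0, 0, 0, 0]],
])

```text
time_s: 12.87
eef_pos: [0.484, -0.2372, 0.2955]
tool_rot: [-3.141, -0.063, 0.001]
ft_force: [0.0, -1.1, -0.7]
opening: 0.173
grasp_force: 29.9
```

```bash
python3 - <<'E'
from h import *
s=snap('wrist','w6.png'); st=bot.read_state();print(st['time_s'],st['eef_pos'],rot(st['tool_rot']).round(3).tolist(),st['opening'],st['grasp_force'])
E
```

```text
12.9167 [ 0.4834882  -0.24056126  0.29552961] [[0.999, 0.038, -0.001], [0.038, -0.999, -0.002], [-0.001, 0.002, -1.0]] 0.17290400867197425 29.939156770706177
```

View pics/w6.png

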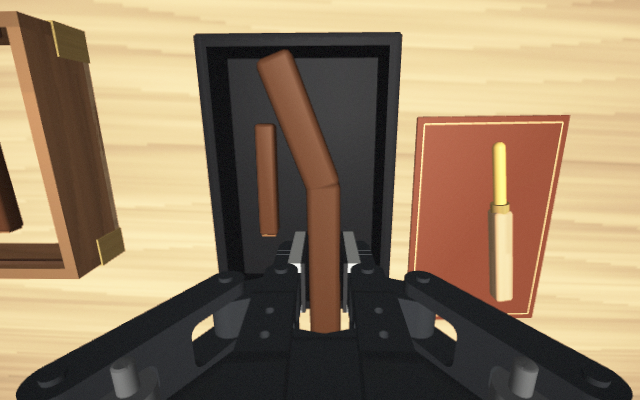

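The crooked cigar is held over the tray, with the short one at (266,180). Releasing it 7 mm further right, then lifting high.

send_rows([
  [[0, 0.3, 0.75, 0, 0, 0, 0], [0, 0, 0.8, 0, 0, 0, 0], [0, 0, 0.8, 0, 0, 0, 0], [0, 0, 0.8, 0, 0, 0, 0], [0, 0, 0.8, 0, 0, 0, 0], [0, 0, 0, 0, 0, 0, 0], [0, 0, 0, 0, 0, 0, 0.3], [0, 0, 0, 0, 0, 0, 0.3], [0, 0, 0, 0, 0, 0, 0.3], [0, 0, -0.5, 0, 0, 0, 0.3], [0, 0, -1, 0, 0, 0, 0.3], [0, 0, -1, 0, 0, 0, 0.3]],
])

```text
time_s: 13.92
eef_pos: [0.4845, -0.2433, 0.2616]
tool_rot: [3.141, 0.064, -0.0]
ft_force: [0.5, -0.9, 0.3]
opening: 0.299
grasp_force: 0.0
```

send_rows([
  [[0, 0, -1, 0, 0, 0, 0], [0, 0, -1, 0, 0, 0, 0], [0, 0, -1, 0, 0, 0, 0], [0, 0, -1, 0, 0, 0, 0], [0, 0, -1, 0, 0, 0, 0], [0, 0, -1, 0, 0, 0, 0], [0, 0, -1, 0, 0, 0, 0], [0.7, -1, 0, 0, 0, 0, 0], [0.7, -1, 0, 0, 0, 0, 0], [0.7, -1, 0, 0, 0, 0, 0], [0.7, -1, 0, 0, 0, 0, 0], [0.7, -1, 0, 0, 0, 0, 0]],
])

```text
time_s: 14.92
eef_pos: [0.567, -0.1134, 0.4371]
tool_rot: [3.14, 0.063, 0.004]
ft_force: [-0.2, 0.1, -0.4]
opening: -0.003
grasp_force: 0.0
```

send_rows([
  [[0.6, -1, 0, 0, 0, 0, 0], [0.6, -1, 0, 0, 0, 0, 0], [0.6, -1, 0, 0, 0, 0, 0], [0.6, -1, 0, 0, 0, 0, 0], [0.6, -1, 0, 0, 0, 0, 0], [0.7, -1, 0, 0, 0, 0, 0], [0, -1, 0, 0, 0, 0, 0], [0, -1, 0, 0, 0, 0, 0], [0, -1, 0, 0, 0, 0, 0], [0, -0.7, 0, 0, 0, 0, 0], [0, 0, 0, 0, 0, 0, 0]],
])

```text
time_s: 15.83
eef_pos: [0.6486, 0.1346, 0.4368]
tool_rot: [-3.14, -0.07, -0.003]
ft_force: [-0.2, -0.8, -0.2]
opening: -0.0
grasp_force: 0.0
```

```bash
cat >> h.py <<'E'
def bx(p,c=(.5067,.1225),a=.046):
    d=np.array(p[:2])-c; return np.array([d@[np.cos(a),np.sin(a)],d@[-np.sin(a),np.cos(a)]]).round(4)
def st():
    s=bot.read_state(); T=rot(s['tool_rot']); p=np.array(s['eef_pos']); print(s['time_s'],'tcp',p.round(4),'box',bx(p),'R',T.round(3).tolist(),'F',np.round(s['ft_force'],1),s['opening']); return p,T
E
python3 - <<'E'
from h import *
st(); s=snap('side','s7.png');t=snap('top','t7.png')
c=cv2.resize(t['img'][120:260,200:500,::-1],(600,280)); cv2.imwrite('pics/c7.png',np.vstack([cv2.resize(s['img'][40:320,100:420,::-1],(366,320)) if 0 else cv2.copyMakeBorder(cv2.resize(s['img'][60:320,140:460,::-1],(394,320)),0,0,0,206,cv2.BORDER_CONSTANT),c]))
E
```

```text
15.8333 tcp [0.6486 0.1346 0.4368] box [0.1423 0.0055] R [[0.999, 0.045, 0.002], [0.045, -0.999, 0.001], [0.002, -0.001, -1.0]] F [-0.2 -0.8 -0.2] -6.324525512912467e-06
```

View pics/c7.png

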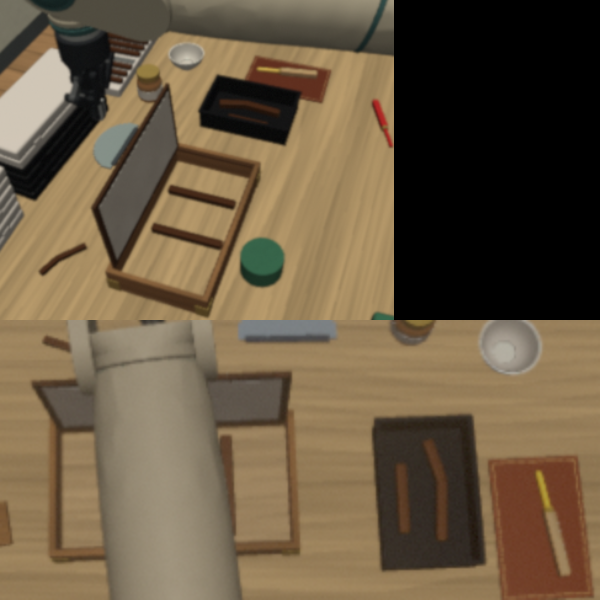

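Both scrap cigars lie in the tray (403,497 and 438,490 in the picture), and the closed gripper is behind the upright lid. Going down behind it and pulling it over along its arc.

send_rows([
  [[0, 0, 0.8, 0, 0, 0, 0], [0, 0, 0.8, 0, 0, 0, 0], [0, 0, 0.8, 0, 0, 0, 0], [-0.5, 0, 0, 0, 0, 0, 0], [-0.5, 0, 0, 0, 0, 0, 0], [-0.5, 0, 0, 0, 0, 0, 0], [-0.5, 0, 0, 0, 0, 0, 0], [-0.5, 0, 0, 0, 0, 0, 0], [-0.4, 0, 0, 0, 0, 0, 0], [-0.4, 0, 0.1, 0, 0, 0, 0], [-0.4, 0, 0.15, 0, 0, 0, 0], [-0.4, 0, 0.15, 0, 0, 0, 0]],
])

```text
time_s: 16.93
eef_pos: [0.5469, 0.1255, 0.3665]
tool_rot: [3.141, 0.061, 0.006]
ft_force: [1.0, 0.4, 2.7]
opening: -0.0
grasp_force: 1.1
```

```bash
python3 -c "
from h import *
st()"
```

```text
16.9333 tcp [0.5469 0.1255 0.3665] box [0.0403 0.0011] R [[0.999, 0.039, 0.004], [0.039, -0.999, -0.0], [0.004, 0.0, -1.0]] F [1.  0.4 2.7] -0.0003620575372519389
```

send_rows([
  [[-0.5, 0, 0.2, 0, 0, 0, 0], [-0.5, 0, 0.35, 0, 0, 0, 0], [-0.5, 0, 0.35, 0, 0, 0, 0], [-0.5, 0, 0.35, 0, 0, 0, 0], [-0.36, 0, 0.48, 0, 0, 0, 0], [-0.36, 0, 0.48, 0, 0, 0, 0], [-0.36, 0, 0.48, 0, 0, 0, 0], [-0.18, 0, 0.47, 0, 0, 0, 0], [-0.18, 0, 0.47, 0, 0, 0, 0], [-0.18, 0, 0.47, 0, 0, 0, 0], [0, 0, 0, 0, 0, 0, 0]],
])

```text
time_s: 17.85
eef_pos: [0.4559, 0.1224, 0.2605]
tool_rot: [3.14, 0.062, -0.004]
ft_force: [-1.5, -1.0, -0.2]
opening: -0.003
grasp_force: 0.0
```

```bash
python3 -c "
from h import *
st()"
```

```text
17.85 tcp [0.4559 0.1224 0.2605] box [-0.0508  0.0022] R [[0.999, 0.039, -0.003], [0.039, -0.999, -0.001], [-0.003, 0.001, -1.0]] F [-1.5 -1.  -0.2] -0.003269276941958222
```

send_rows([
  [[0, 0, 0.3, 0, 0, 0, 0], [0, 0, 0.3, 0, 0, 0, 0], [0, 0, 0.3, 0, 0, 0, 0], [0, 0, 0.2, 0, 0, 0, 0], [0, 0, 0.12, 0, 0, 0, 0], [0, 0, 0, 0, 0, 0, 0]],
])

```text
time_s: 18.35
eef_pos: [0.4566, 0.1233, 0.2308]
tool_rot: [3.141, 0.064, -0.002]
ft_force: [-0.3, -0.6, 0.1]
opening: 0.001
grasp_force: 0.0
```

```bash
python3 -c "
from h import *
st();snap('side','s8.png')"
```

```text
18.35 tcp [0.4566 0.1233 0.2308] box [-0.05    0.0031] R [[0.999, 0.041, -0.001], [0.041, -0.999, -0.0], [-0.001, 0.0, -1.0]] F [-0.3 -0.6  0.1] 0.0006755796075392127
```

View pics/s8.png

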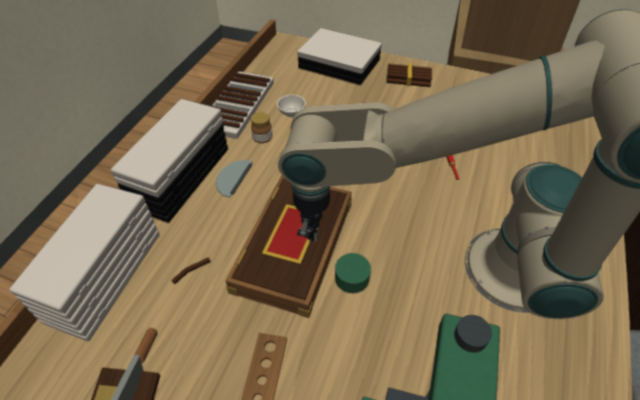

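The lid appears shut, with the red label up and flush in the rim. I'll press gently to confirm.

send_rows([
  [[0, 0, 0.08, 0, 0, 0, 0], [0, 0, 0.06, 0, 0, 0, 0], [0, 0, 0.04, 0, 0, 0, 0], [0, 0, 0, 0, 0, 0, 0]],
])

```text
time_s: 18.73
eef_pos: [0.4569, 0.1234, 0.2284]
tool_rot: [-3.141, -0.064, -0.001]
ft_force: [-4.1, -0.6, 9.7]
opening: -0.001
grasp_force: 4.5
```

Contact with 9.7 N at rim height confirms that the lid is shut. On to the stick.

send_rows([
  [[0, 0, -1, 0, 0, 0, 0], [0, 0, -1, 0, 0, 0, 0], [0, 0, -1, 0, 0, 0, 0], [0, 0, -1, 0, 0, 0, 0], [0, 1, 0, 0, 0, 0, 0], [0, 1, 0, 0, 0, 0, 0], [0, 1, 0, 0, 0, 0, 0], [0, 1, 0, 0, 0, 0, 0], [0, 1, 0, 0, 0, 0, 0], [0, 1, 0, 0, 0, 0, 0.5], [0, 1, 0, 0, 0, 0, 0.5], [0, 1, 0, 0, 0, 0, 0.5]],
])

```text
time_s: 19.73
eef_pos: [0.4647, -0.0777, 0.3273]
tool_rot: [3.141, 0.064, 0.001]
ft_force: [-0.3, -0.5, 0.1]
opening: 0.417
grasp_force: 0.0
```

send_rows([
  [[-0.2, 1, 0, 0, 0, 0, 0.5], [-0.2, 1, 0, 0, 0, 0, 0.5], [-0.2, 1, 0, 0, 0, 0, 0.5], [-0.2, 1, 0, 0, 0, 0, 0.5], [-0.2, 1, 0, 0, 0, 0, 0.5], [-0.2, 1, 0, 0, 0, 0, 0.5], [-0.2, 1, 0, 0, 0, 0, 0.5], [-0.2, 1, 0, 0, 0, 0, 0.5], [-0.2, 1, 0, 0, 0, 0, 0.5], [-0.2, 1, 0, 0, 0, 0, 0.5], [-0.2, 1, 0, 0, 0, 0, 0.5], [-0.2, 1, 0, 0, 0, 0, 0.5]],
])

```text
time_s: 20.73
eef_pos: [0.4167, -0.3799, 0.3271]
tool_rot: [3.141, 0.064, 0.0]
ft_force: [-0.1, 0.3, 0.2]
opening: 0.505
grasp_force: 0.0
```

```bash
python3 - <<'E'
from h import *
st(); s=snap('wrist','w9.png')
hsv=cv2.cvtColor(s['img'],cv2.COLOR_RGB2HSV)
m=cv2.inRange(hsv,(22,150,100),(35,255,255)); n,l,q,ce=cv2.connectedComponentsWithStats(m)
for i in range(1,n):
    if q[i,4]>60:
        y,x=np.where(l==i); print(q[i]); 
        for v in np.linspace(y.min(),y.max(),5).astype(int): u=x[y==v]; print(v,u.min(),u.max(),onz(s,u.mean(),v,.011)[:2].round(4))
E
```

```text
20.7333 tcp [ 0.4167 -0.3799  0.3271] box [-0.113  -0.4978] R [[0.999, 0.041, 0.0], [0.041, -0.999, -0.0], [0.0, 0.0, -1.0]] F [-0.1  0.3  0.2] 0.5047083717234568
[580 204  60  20 463]
204 634 639 [ 0.4108 -0.6929]
208 610 631 [ 0.406  -0.6773]
213 582 639 [ 0.4004 -0.667 ]
218 580 616 [ 0.3947 -0.6582]
223 581 582 [ 0.3888 -0.6421]
```

View pics/w9.png

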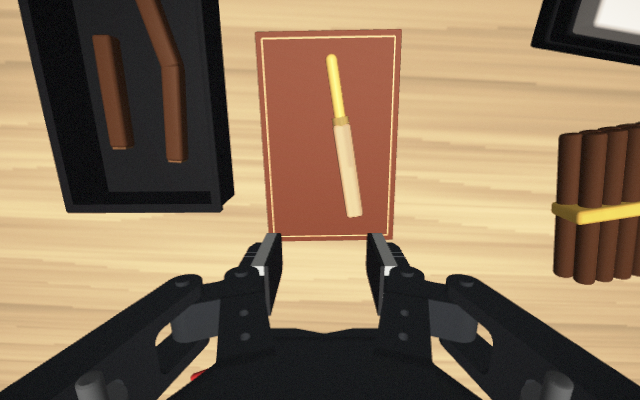

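The stick is clear: tip end (331,54), wax joint (342,119), handle end (355,216). The tray and its cigars are undisturbed.

```bash
python3 - <<'E'
from h import *
s=bot.snapshot('wrist')
f=lambda u,v,z:onz(s,u,v,z)[:2]
t=f(331.5,54,.011);j=f(342.5,123,.019);e=f(354.5,215,.019)
print(t,j,e,np.linalg.norm(t-j),np.linalg.norm(j-e)); d=(t-e)/np.linalg.norm(t-e); print('yaw',np.arctan2(d[1],d[0]))
g=t-d*85; g=t-d*.085; print('grip',g)
p,T=st(); dd=g-p[:2]; y=np.arctan2(d[1],d[0]);print('turn tool z', -(y-np.arctan2(T[1,0],T[0,0])), 'tool shift at new yaw',[dd@[np.cos(y),np.sin(y)],dd@[np.sin(y),-np.cos(y)]])
print('mat',f(256,31,.003),f(401,29,.003),f(390,240,.003),f(270,240,.003))
E
```

```text
[ 0.53351363 -0.38626019] [ 0.47570833 -0.39833812] [ 0.38973513 -0.41445872] 0.059053607325456434 0.08747151144904289
yaw 0.19366668330485648
grip [ 0.45010269 -0.40261915]
20.8333 tcp [ 0.416  -0.3814  0.3268] box [-0.1137 -0.4992] R [[0.999, 0.037, -0.0], [0.037, -0.999, -0.001], [-0.0, 0.001, -1.0]] F [-0.2  0.1  0.2] 0.4976454640666853
turn tool z -0.1564334010444754 tool shift at new yaw [np.float64(0.029354823305969585), np.float64(0.02733837755790163)]
mat [ 0.55126695 -0.31934521] [ 0.55754466 -0.44652196] [ 0.35812889 -0.455342  ] [ 0.3536875 -0.3297273]
```

send_rows([
  [[0, 0, 0, 0, 0, -0.65, 0.5], [0, 0, 0, 0, 0, -0.65, 0.5], [0.6, 0.55, 0, 0, 0, 0, 0.5], [0.6, 0.55, 0, 0, 0, 0, 0.5], [0, 0, 1, 0, 0, 0, 0.5], [0, 0, 1, 0, 0, 0, 0.5], [0, 0, 1, 0, 0, 0, 0.5], [0, 0, 0, 0, 0, 0, 0.5]],
])

```text
time_s: 21.5
eef_pos: [0.4511, -0.3982, 0.2461]
tool_rot: [-3.118, -0.309, 0.01]
ft_force: [-0.4, -0.0, -1.1]
opening: 0.496
grasp_force: 0.0
```

```bash
python3 - <<'E'
from h import *
p,T=st(); s=snap('wrist','w10.png')
f=lambda u,v,z:onz(s,u,v,z)[:2]
q=p+T@[0,0,.169]; print('aim',q,'yaw',np.arctan2(T[1,0],T[0,0]),proj(s,[q,[q[0],q[1],.019]]))
E
```

```text
21.5 tcp [ 0.4511 -0.3982  0.2461] box [-0.0795 -0.5176] R [[0.981, 0.196, -0.007], [0.196, -0.981, 0.007], [-0.005, -0.009, -1.0]] F [-0.4 -0.  -1.1] 0.49623816087699674
aim [ 0.44994893 -0.39697627  0.07709908] yaw 0.1972412016202631 [[323.6927163  253.5041872 ]
 [324.48726384 215.41007039]]
```

View pics/w10.png

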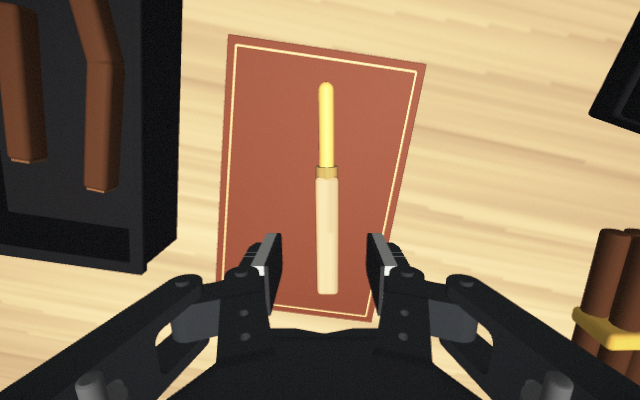

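The stick is centred between the fingers (u≈326), and the aim point at (324,215) is about 25–28 mm behind the wax joint. Grasping.

send_rows([
  [[0, 0.06, 0.7, 0, 0, 0, 0.5], [0, 0, 0.7, 0, 0, 0, 0.5], [0, 0, 0.7, 0, 0, 0, 0.5], [0, 0, 0.5, 0, 0, 0, 0.5], [0, 0, 0.25, 0, 0, 0, 0.5], [0, 0, 0, 0, 0, 0, 0.5], [0, 0, 0, 0, 0, 0, 0], [0, 0, 0, 0, 0, 0, 0], [0, 0, 0, 0, 0, 0, 0], [0, 0, 0, 0, 0, 0, 0], [0, 0, 0, 0, 0, 0, 0], [0, 0, 0, 0, 0, 0, 0]],
], force=80)

```text
time_s: 22.55
eef_pos: [0.4526, -0.4017, 0.183]
tool_rot: [3.124, 0.308, 0.003]
ft_force: [-0.5, -0.1, 6.8]
opening: 0.16
grasp_force: 80.8
```

```bash
python3 - <<'E'
from h import *
p,T=st()
E
```

```text
22.55 tcp [ 0.4526 -0.4017  0.183 ] box [-0.0782 -0.5212] R [[0.981, 0.195, 0.002], [0.195, -0.981, -0.002], [0.002, 0.003, -1.0]] F [-0.5 -0.1  6.8] 0.16038964345193454
```

send_rows([
  [[0, 0, -0.5, 0, 0, 0, 0], [0, 0, -1, 0, 0, 0, 0], [0, 0, -1, 0, 0, 0, 0], [0, 0, -1, 0, 0, 0, 0], [0, 0, -1, 0, 0, 0, 0], [0, 0, -1, 0, 0, 0, 0], [0, 0, -1, 0, 0, 0, 0], [0, 0, -1, 0, 0, 0, 0], [0, 0, 0, 0, 0, 0.65, 0], [0, 0, 0, 0, 0, 0.65, 0], [0, 0, 0, 0, 0, 0, 0]],
])

```text
time_s: 23.47
eef_pos: [0.452, -0.4012, 0.3698]
tool_rot: [3.14, 0.059, 0.002]
ft_force: [0.3, 1.0, -1.2]
opening: 0.157
grasp_force: 79.9
```

send_rows([
  [[0.5, -1, 0, 0, 0, 0, 0], [0.5, -1, 0, 0, 0, 0, 0], [0.5, -1, 0, 0, 0, 0, 0], [0.5, -1, 0, 0, 0, 0, 0], [0.5, -1, 0, 0, 0, 0, 0], [0.5, -1, 0, 0, 0, 0, 0], [0.5, -1, 0, 0, 0, 0, 0], [0.5, -1, 0, 0, 0, 0, 0], [0.5, -1, 0, 0, 0, 0, 0], [0.5, -1, 0, 0, 0, 0, 0], [0.5, -1, 0, 0, 0, 0, 0], [0, -1, 0, 0, 0, 0, 0]],
])

```text
time_s: 24.47
eef_pos: [0.5782, -0.0945, 0.3682]
tool_rot: [-3.141, -0.069, 0.0]
ft_force: [0.4, -0.3, -1.0]
opening: 0.156
grasp_force: 79.9
```

send_rows([
  [[0, -1, 0, 0, 0, 0, 0], [0, -1, 0, 0, 0, 0, 0], [0, -1, 0, 0, 0, 0, 0], [0, -1, 0, 0, 0, 0, 0], [0, -1, 0, 0, 0, 0, 0], [0, -1, 0, 0, 0, 0, 0], [0, -1, 0, 0, 0, 0, 0], [0, 0, 0, 0, -1, 0, 0], [0, 0, 0, 0, -1, 0, 0], [0, 0, 0, 0, -1, 0, 0], [0, 0, 0, 0, -1, 0, 0], [0, 0, 0, 0, 0, 0, 0]],
])

```text
time_s: 25.47
eef_pos: [0.5705, 0.0789, 0.3676]
tool_rot: [3.039, 0.065, -0.754]
ft_force: [-0.2, -0.3, -0.5]
opening: 0.155
grasp_force: 79.9
```

```bash
python3 - <<'E'
from h import *
p,T=st(); s=snap('wrist','w11.png'); print(bot.read_state()['qpos'].round(2))
q=p+T@[.08,0,.169]; print('tip pred',q,bx(q),proj(s,[q,p+T@[.085,0,.169]]))
E
```

```text
25.4667 tcp [0.5705 0.0789 0.3676] box [ 0.0617 -0.0465] R [[0.883, 0.043, -0.467], [0.038, -0.999, -0.019], [-0.468, -0.001, -0.884]] F [-0.2 -0.3 -0.5] 0.15453516911106543
[0.07 0.35 1.15 0.02 2.11 1.6 ]
tip pred [0.56218676 0.07870811 0.18076236] [ 0.0534 -0.0463] [[323.88545988  83.6004751 ]
 [323.87416816  71.21043339]]
```

View pics/w11.png

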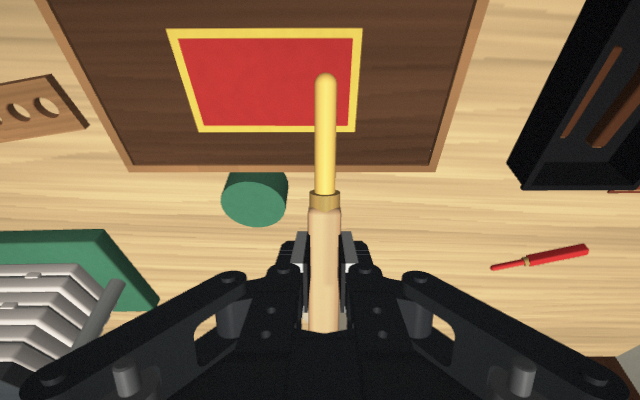

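The tip shows at (325,73), as predicted to within about 1 mm. The rim's front outer corners are at (130,171) and (437,171). I'll refine the box pose from these.

```bash
python3 - <<'E'
from h import *
s=bot.snapshot('wrist'); g=s['img'].astype(int)
f=lambda u,v,z=.055:onz(s,u,v,z)[:2].round(4)
# joint lines: print profiles across left, right rims & front
for v in (60,110): 
    print('L',v,[tuple(g[v,u]) for u in range(60 if v==60 else 90,90 if v==60 else 125,2)])
    print('R',v,[tuple(g[v,u]) for u in range(446,480,2)])
print('F',[(v,tuple(g[v,160])) for v in range(155,178)]); print('F2',[(v,tuple(g[v,410])) for v in range(155,178)])
E
```

```text
L 60 [(np.int64(213), np.int64(180), np.int64(131)), (np.int64(212), np.int64(178), np.int64(129)), (np.int64(214), np.int64(180), np.int64(131)), (np.int64(203), np.int64(167), np.int64(119)), (np.int64(173), np.int64(128), np.int64(84)), (np.int64(175), np.int64(129), np.int64(83)), (np.int64(176), np.int64(129), np.int64(86)), (np.int64(178), np.int64(131), np.int64(88)), (np.int64(176), np.int64(128), np.int64(84)), (np.int64(77), np.int64(52), np.int64(35)), (np.int64(82), np.int64(57), np.int64(41)), (np.int64(93), np.int64(66), np.int64(48)), (np.int64(91), np.int64(62), np.int64(43)), (np.int64(91), np.int64(63), np.int64(44)), (np.int64(89), np.int64(60), np.int64(41))]
R 60 [(np.int64(91), np.int64(62), np.int64(45)), (np.int64(90), np.int64(65), np.int64(44)), (np.int64(92), np.int64(63), np.int64(46)), (np.int64(90), np.int64(62), np.int64(45)), (np.int64(91), np.int64(64), np.int64(45)), (np.int64(83), np.int64(59), np.int64(40)), (np.int64(72), np.int64(51), np.int64(35)), (np.int64(171), np.int64(127), np.int64(84)), (np.int64(180), np.int64(131), np.int64(88)), (np.in
[... 3688 characters left out ...]
int64(43))), (165, (np.int64(89), np.int64(62), np.int64(44))), (166, (np.int64(102), np.int64(71), np.int64(47))), (167, (np.int64(98), np.int64(70), np.int64(49))), (168, (np.int64(158), np.int64(116), np.int64(78))), (169, (np.int64(162), np.int64(119), np.int64(80))), (170, (np.int64(158), np.int64(117), np.int64(77))), (171, (np.int64(157), np.int64(116), np.int64(77))), (172, (np.int64(160), np.int64(118), np.int64(79))), (173, (np.int64(160), np.int64(117), np.int64(79))), (174, (np.int64(204), np.int64(164), np.int64(114))), (175, (np.int64(239), np.int64(215), np.int64(157))), (176, (np.int64(238), np.int64(214), np.int64(156))), (177, (np.int64(238), np.int64(213), np.int64(157)))]
```

```bash
python3 - <<'E'
from h import *
s=bot.snapshot('wrist'); g=s['img'][:,:,0].astype(int)
f=lambda u,v,z=.055:onz(s,u,v,z)[:2]
r=next(u for u in range(425,460) if g[110,u]>130)-.5
L=[f(77.5,60),f(103.5,110)];Rr=[f(459.5,60),f(r,110)];F=[f(160,167.5),f(410,167.5)]
d=F[1]-F[0]; a=np.arctan2(d[0],-d[1]); print('yaw front',a)
for X in(L,Rr): e=X[0]-X[1]; print('yaw side',np.arctan2(e[1],e[0]))
print('old-box coords: L',[bx(q) for q in L],'R',[bx(q) for q in Rr],'F',[bx(q) for q in F])
st()
E
```

```text
yaw front 0.040660028627875766
yaw side 0.03950675486764839
yaw side 0.02806919077311673
old-box coords: L [array([0.0258, 0.1553]), array([-0.0183,  0.1556])] R [array([ 0.0235, -0.1564]), array([-0.0203, -0.1556])] F [array([-0.0841,  0.1278]), array([-0.0855, -0.1363])]
25.6167 tcp [0.5703 0.0788 0.3684] box [ 0.0615 -0.0465] R [[0.888, 0.041, -0.458], [0.037, -0.999, -0.019], [-0.459, -0.0, -0.889]] F [ 0.1  0.2 -0.3] 0.15899682509153457
```

send_rows([
  [[0.23, -0.9, -0.12, 0, 0, 0, 0], [0, -0.9, 0, 0, 0, 0, 0], [0, -0.9, 0, 0, 0, 0, 0], [0, -0.9, 0, 0, 0, 0, 0], [0, -0.9, 0, 0, 0, 0, 0], [0, -0.9, 0, 0, 0, 0, 0], [0, -0.9, 0, 0, 0, 0, 0], [0, -0.9, 0, 0, 0, 0, 0], [0, -0.94, 0, 0, 0, 0, 0], [0.46, 0, 0.88, 0, 0, 0, 0], [0.46, 0, 0.88, 0, 0, 0, 0]],
])

```text
time_s: 26.53
eef_pos: [0.5681, 0.284, 0.3205]
tool_rot: [3.047, 0.067, -0.733]
ft_force: [1.5, 0.2, -0.3]
opening: 0.15
grasp_force: 79.9
```

send_rows([
  [[0.46, 0, 0.88, 0, 0, 0, 0], [0.46, 0, 0.88, 0, 0, 0, 0], [0, 0, 0, 0, 0, 0, 0]],
])

```text
time_s: 26.78
eef_pos: [0.5676, 0.2821, 0.2636]
tool_rot: [3.037, 0.061, -0.752]
ft_force: [-1.0, -0.9, -1.4]
opening: 0.155
grasp_force: 79.9
```

```bash
cat >> h.py <<'E'
def tip():
    p,T=st(); q=p+T@[.08,.001,.169]; print('tip',q.round(4),'box',bx(q,a=.041)); return q
E
python3 - <<'E'
from h import *
tip(); s=snap('wrist','w12.png')
E
```

```text
26.7833 tcp [0.5676 0.2821 0.2636] box [0.0682 0.1566] R [[0.884, 0.041, -0.466], [0.035, -0.999, -0.021], [-0.467, 0.002, -0.884]] F [-1.  -0.9 -1.4] 0.1546501848241804
tip [0.5596 0.2803 0.0768] box [0.0593 0.1555]
```

View pics/w12.png

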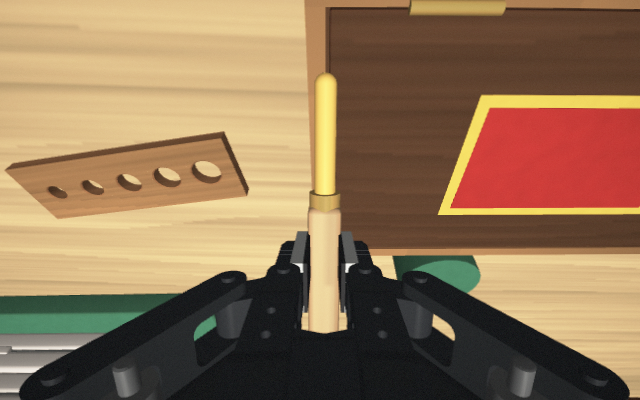

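The tip at (325,75) is over the left joint near the hinge. Lowering gently.

send_rows([
  [[0.14, 0, 0.26, 0, 0, 0, 0], [0.09, 0, 0.18, 0, 0, 0, 0], [0.023, 0, 0.044, 0, 0, 0, 0], [0.023, 0, 0.044, 0, 0, 0, 0], [0, 0, 0, 0, 0, 0, 0]],
])

```text
time_s: 27.25
eef_pos: [0.5687, 0.2825, 0.2548]
tool_rot: [3.042, 0.062, -0.743]
ft_force: [-0.1, 0.9, 0.4]
opening: 0.159
grasp_force: 79.9
```

send_rows([
  [[0.023, 0, 0.044, 0, 0, 0, 0], [0, 0, 0, 0, 0, 0, 0]],
])

```text
time_s: 27.42
eef_pos: [0.5687, 0.2825, 0.2532]
tool_rot: [3.042, 0.062, -0.744]
ft_force: [-0.9, -0.3, 0.2]
opening: 0.157
grasp_force: 79.9
```

send_rows([
  [[0.023, 0, 0.044, 0, 0, 0, 0], [0, 0, 0, 0, 0, 0, 0]],
])

```text
time_s: 27.58
eef_pos: [0.5687, 0.2825, 0.2516]
tool_rot: [3.041, 0.062, -0.744]
ft_force: [-0.5, -0.5, -0.4]
opening: 0.158
grasp_force: 79.9
```

send_rows([
  [[0.023, 0, 0.044, 0, 0, 0, 0], [0.023, 0, 0.044, 0, 0, 0, 0], [0, 0, 0, 0, 0, 0, 0]],
])

```text
time_s: 27.83
eef_pos: [0.5686, 0.2825, 0.2489]
tool_rot: [3.041, 0.062, -0.745]
ft_force: [-0.0, 1.1, -0.2]
opening: 0.159
grasp_force: 80.0
```

send_rows([
  [[0.023, 0, 0.044, 0, 0, 0, 0], [0, 0, 0, 0, 0, 0, 0]],
])

```text
time_s: 28.0
eef_pos: [0.5686, 0.2825, 0.2482]
tool_rot: [3.041, 0.062, -0.745]
ft_force: [-0.9, 0.1, 2.8]
opening: 0.159
grasp_force: 80.2
```

send_rows([
  [[0.023, 0, 0.044, 0, 0, 0, 0], [0, 0, 0, 0, 0, 0, 0]],
])

```text
time_s: 28.17
eef_pos: [0.5686, 0.2825, 0.2473]
tool_rot: [3.042, 0.062, -0.745]
ft_force: [-3.2, -0.0, 5.1]
opening: 0.158
grasp_force: 80.4
```

send_rows([
  [[-0.089, 0, 0.046, 0, 0, 0, 0], [-0.089, 0, 0.046, 0, 0, 0, 0], [-0.089, 0, 0.046, 0, 0, 0, 0], [-0.089, 0, 0.046, 0, 0, 0, 0], [-0.089, 0, 0.046, 0, 0, 0, 0], [-0.089, 0, 0.046, 0, 0, 0, 0], [-0.089, 0, 0.046, 0, 0, 0, 0], [-0.089, 0, 0.046, 0, 0, 0, 0], [-0.089, 0, 0.046, 0, 0, 0, 0], [-0.089, 0, 0.046, 0, 0, 0, 0], [-0.089, 0, 0.046, 0, 0, 0, 0], [-0.089, 0, 0.046, 0, 0, 0, 0]],
])

```text
time_s: 29.17
eef_pos: [0.5384, 0.2813, 0.2469]
tool_rot: [3.042, 0.062, -0.744]
ft_force: [2.9, -0.0, 3.5]
opening: 0.156
grasp_force: 80.5
```

```bash
python3 -c "
from h import *
tip()"
```

```text
29.1667 tcp [0.5384 0.2813 0.2469] box [0.039  0.1571] R [[0.886, 0.041, -0.461], [0.036, -0.999, -0.019], [-0.462, 0.0, -0.887]] F [ 2.9 -0.   3.5] 0.1555432400000348
tip [0.5314 0.28   0.0601] box [0.0311 0.1563]
```

send_rows([
  [[-0.089, 0, 0.047, 0, 0, 0, 0], [-0.089, 0, 0.047, 0, 0, 0, 0], [-0.089, 0, 0.047, 0, 0, 0, 0], [-0.089, 0, 0.047, 0, 0, 0, 0], [-0.089, 0, 0.047, 0, 0, 0, 0], [-0.089, 0, 0.047, 0, 0, 0, 0], [-0.089, 0, 0.047, 0, 0, 0, 0], [-0.089, 0, 0.047, 0, 0, 0, 0], [-0.089, 0, 0.047, 0, 0, 0, 0], [-0.089, 0, 0.047, 0, 0, 0, 0], [-0.089, 0, 0.047, 0, 0, 0, 0], [-0.089, 0, 0.047, 0, 0, 0, 0]],
])

```text
time_s: 30.17
eef_pos: [0.5082, 0.28, 0.2467]
tool_rot: [3.042, 0.062, -0.744]
ft_force: [2.9, 0.3, 3.2]
opening: 0.154
grasp_force: 80.6
```

send_rows([
  [[-0.089, 0, 0.046, 0, 0, 0, 0], [-0.089, 0, 0.046, 0, 0, 0, 0], [-0.089, 0, 0.046, 0, 0, 0, 0], [-0.089, 0, 0.046, 0, 0, 0, 0], [-0.089, 0, 0.046, 0, 0, 0, 0], [-0.089, 0, 0.046, 0, 0, 0, 0], [-0.089, 0, 0.046, 0, 0, 0, 0], [-0.089, 0, 0.046, 0, 0, 0, 0], [-0.089, 0, 0.046, 0, 0, 0, 0], [-0.089, 0, 0.046, 0, 0, 0, 0], [-0.089, 0, 0.046, 0, 0, 0, 0], [-0.089, 0, 0.046, 0, 0, 0, 0]],
])

```text
time_s: 31.17
eef_pos: [0.4782, 0.2788, 0.2467]
tool_rot: [3.041, 0.062, -0.744]
ft_force: [3.4, -0.2, 3.9]
opening: 0.155
grasp_force: 80.6
```

```bash
python3 -c "
from h import *
tip()"
```

```text
31.1667 tcp [0.4782 0.2788 0.2467] box [-0.0213  0.1574] R [[0.886, 0.041, -0.461], [0.036, -0.999, -0.019], [-0.462, 0.0, -0.887]] F [ 3.4 -0.2  3.9] 0.15454980708454713
tip [0.4711 0.2775 0.0599] box [-0.0292  0.1563]
```

send_rows([
  [[-0.089, 0, 0.046, 0, 0, 0, 0], [-0.089, 0, 0.046, 0, 0, 0, 0], [-0.089, 0, 0.046, 0, 0, 0, 0], [-0.089, 0, 0.046, 0, 0, 0, 0], [-0.089, 0, 0.046, 0, 0, 0, 0], [-0.089, 0, 0.046, 0, 0, 0, 0], [-0.089, 0, 0.046, 0, 0, 0, 0], [-0.089, 0, 0.046, 0, 0, 0, 0], [-0.089, 0, 0.046, 0, 0, 0, 0], [-0.089, 0, 0.046, 0, 0, 0, 0], [-0.089, 0, 0.046, 0, 0, 0, 0], [-0.089, 0, 0.046, 0, 0, 0, 0]],
])

```text
time_s: 32.17
eef_pos: [0.4482, 0.2776, 0.2469]
tool_rot: [3.042, 0.062, -0.744]
ft_force: [3.7, -0.9, 3.2]
opening: 0.157
grasp_force: 80.6
```

send_rows([
  [[-0.089, 0, 0.046, 0, 0, 0, 0], [-0.089, 0, 0.046, 0, 0, 0, 0], [-0.089, 0, 0.046, 0, 0, 0, 0], [-0.089, 0, 0.046, 0, 0, 0, 0], [-0.089, 0, 0.046, 0, 0, 0, 0], [-0.089, 0, 0.046, 0, 0, 0, 0], [-0.089, 0, 0.046, 0, 0, 0, 0], [-0.089, 0, 0.046, 0, 0, 0, 0], [-0.089, 0, 0.046, 0, 0, 0, 0], [-0.089, 0, 0.046, 0, 0, 0, 0], [0, 0, 0, 0, 0, 0, 0], [0, 0, 0, 0, 0, 0, 0]],
])

```text
time_s: 33.17
eef_pos: [0.4228, 0.2766, 0.2469]
tool_rot: [3.04, 0.063, -0.748]
ft_force: [-2.3, -0.6, 6.4]
opening: 0.158
grasp_force: 80.5
```

```bash
python3 -c "
from h import *
tip();print(bot.read_state()['qpos'].round(2));snap('wrist','w13.png')"
```

```text
33.1667 tcp [0.4228 0.2766 0.2469] box [-0.0768  0.1578] R [[0.885, 0.041, -0.464], [0.036, -0.999, -0.019], [-0.464, 0.0, -0.886]] F [-2.3 -0.6  6.4] 0.15759769376274557
tip [0.4152 0.2752 0.0601] box [-0.0851  0.1564]
[0.47 0.24 1.54 0.2  1.8  2.  ]
```

View pics/w13.png

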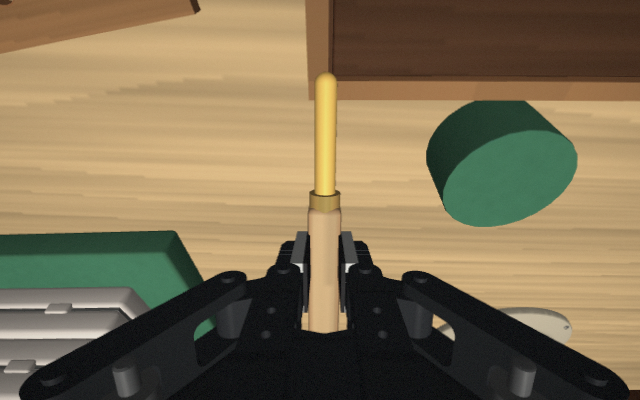

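The tip sits on the left front corner of the joint at (325,80), and the green cylinder stands ahead beside the front. I'll compute its height before sweeping past.

```bash
python3 - <<'E'
from h import *
from scipy.optimize import least_squares
s=bot.snapshot('wrist'); t=bot.snapshot('side')
im=cv2.cvtColor(cv2.imread('pics/top1.png'),cv2.COLOR_BGR2HSV); m=cv2.inRange(im,(60,60,40),(90,255,255))[235:290,245:300]
y,x=np.where(m); u,v=(x.min()+x.max())/2+245,(y.min()+y.max())/2+235; print('top',u,v,x.min()+245,x.max()+245,y.min()+235,y.max()+235)
tt=bot.snapshot('top')
sid=cv2.imread('pics/s8.png'); h=cv2.cvtColor(sid,cv2.COLOR_BGR2HSV); m=cv2.inRange(h,(60,60,20),(90,255,255))[240:305,325:380]
y,x=np.where(m); print('side bbox',x.min()+325,x.max()+325,y.min()+240,y.max()+240)
for z in (.02,.03,.04,.05,.06,.07,.08):
    c=onz(tt,u,v,z); r=(onz(tt,u+14.5,v,z)-c)[1]
    ring=[[c[0]+r*np.cos(a),c[1]+r*np.sin(a),z] for a in np.linspace(0,6.28,40)]
    ring0=[[p[0],p[1],0] for p in ring]
    P=proj(t,ring);Q=proj(t,ring0); print(z,c.round(3)[:2],round(abs(r),3),'side: top rim v',P[:,1].min().round(1),'bottom v',Q[:,1].max().round(1),'u',P[:,0].min().round(1),P[:,0].max().round(1))
E
```

```text
top 272.0 261.0 258 286 247 275
side bbox 336 369 254 291
0.02 [0.349 0.157] 0.039 side: top rim v 259.2 bottom v 293.1 u 334.0 368.4
0.03 [0.348 0.156] 0.038 side: top rim v 256.6 bottom v 292.8 u 334.7 369.1
0.04 [0.348 0.155] 0.038 side: top rim v 254.0 bottom v 292.4 u 335.5 369.8
0.05 [0.347 0.154] 0.038 side: top rim v 251.3 bottom v 292.0 u 336.2 370.5
0.06 [0.346 0.153] 0.037 side: top rim v 248.6 bottom v 291.6 u 336.9 371.2
0.07 [0.345 0.152] 0.037 side: top rim v 245.9 bottom v 291.3 u 337.7 372.0
0.08 [0.344 0.151] 0.037 side: top rim v 243.1 bottom v 290.9 u 338.5 372.7
```

It is about 40 mm tall and the fingers pass at about 85 mm, so it is clear. Sweeping the front.

send_rows([
  [[0, 0.1, 0, 0, 0, 0, 0], [0, 0.1, 0, 0, 0, 0, 0], [0, 0.1, 0, 0, 0, 0, 0], [0, 0.1, 0, 0, 0, 0, 0], [0, 0.1, 0, 0, 0, 0, 0], [0, 0.1, 0, 0, 0, 0, 0], [0, 0.1, 0, 0, 0, 0, 0], [0, 0.1, 0, 0, 0, 0, 0], [0, 0.1, 0, 0, 0, 0, 0], [0, 0.1, 0, 0, 0, 0, 0], [0, 0.1, 0, 0, 0, 0, 0], [0, 0.1, 0, 0, 0, 0, 0]],
])

```text
time_s: 34.37
eef_pos: [0.4246, 0.2463, 0.2469]
tool_rot: [3.041, 0.062, -0.744]
ft_force: [-1.3, 3.9, 3.7]
opening: 0.157
grasp_force: 80.5
```

send_rows([
  [[0, 0.1, 0, 0, 0, 0, 0], [0, 0.1, 0, 0, 0, 0, 0], [0, 0.1, 0, 0, 0, 0, 0], [0, 0.1, 0, 0, 0, 0, 0], [0, 0.1, 0, 0, 0, 0, 0], [0, 0.1, 0, 0, 0, 0, 0], [0, 0.1, 0, 0, 0, 0, 0], [0, 0.1, 0, 0, 0, 0, 0], [0, 0.1, 0, 0, 0, 0, 0], [0, 0.1, 0, 0, 0, 0, 0], [0, 0.1, 0, 0, 0, 0, 0], [0, 0.1, 0, 0, 0, 0, 0]],
])

```text
time_s: 35.37
eef_pos: [0.4258, 0.2164, 0.2469]
tool_rot: [3.041, 0.062, -0.744]
ft_force: [-0.3, 4.3, 4.4]
opening: 0.156
grasp_force: 80.5
```

```bash
python3 -c "
from h import *
tip()"
```

```text
35.3667 tcp [0.4258 0.2164 0.2469] box [-0.0765  0.0975] R [[0.886, 0.041, -0.461], [0.036, -0.999, -0.019], [-0.462, 0.0, -0.887]] F [-0.3  4.3  4.4] 0.15603796916352394
tip [0.4188 0.2151 0.0601] box [-0.084   0.0961]
```

send_rows([
  [[0, 0.1, 0, 0, 0, 0, 0], [0, 0.1, 0, 0, 0, 0, 0], [0, 0.1, 0, 0, 0, 0, 0], [0, 0.1, 0, 0, 0, 0, 0], [0, 0.1, 0, 0, 0, 0, 0], [0, 0.1, 0, 0, 0, 0, 0], [0, 0.1, 0, 0, 0, 0, 0], [0, 0.1, 0, 0, 0, 0, 0], [0, 0.1, 0, 0, 0, 0, 0], [0, 0.1, 0, 0, 0, 0, 0], [0, 0.1, 0, 0, 0, 0, 0], [0, 0.1, 0, 0, 0, 0, 0]],
])

```text
time_s: 36.37
eef_pos: [0.427, 0.1864, 0.2469]
tool_rot: [3.042, 0.062, -0.744]
ft_force: [-0.3, 3.9, 3.1]
opening: 0.154
grasp_force: 80.5
```

send_rows([
  [[0, 0.1, 0, 0, 0, 0, 0], [0, 0.1, 0, 0, 0, 0, 0], [0, 0.1, 0, 0, 0, 0, 0], [0, 0.1, 0, 0, 0, 0, 0], [0, 0.1, 0, 0, 0, 0, 0], [0, 0.1, 0, 0, 0, 0, 0], [0, 0.1, 0, 0, 0, 0, 0], [0, 0.1, 0, 0, 0, 0, 0], [0, 0.1, 0, 0, 0, 0, 0], [0, 0.1, 0, 0, 0, 0, 0], [0, 0.1, 0, 0, 0, 0, 0], [0, 0.1, 0, 0, 0, 0, 0]],
])

```text
time_s: 37.37
eef_pos: [0.4282, 0.1564, 0.2469]
tool_rot: [3.041, 0.062, -0.744]
ft_force: [-0.7, 4.0, 4.4]
opening: 0.156
grasp_force: 80.5
```

```bash
cat >> h.py <<'E'
def tippx():
    s=bot.snapshot('wrist'); h=cv2.cvtColor(s['img'],cv2.COLOR_RGB2HSV); m=cv2.inRange(h,(22,120,120),(35,255,255))[55:190,295:355]
    y,x=np.where(m); k=y<y.min()+8; print('tip px',y.min()+55,x[k].mean()+295)
E
python3 -c "
from h import *
tip();tippx()"
```

```text
37.3667 tcp [0.4282 0.1564 0.2469] box [-0.0768  0.0375] R [[0.886, 0.041, -0.461], [0.036, -0.999, -0.019], [-0.462, 0.0, -0.887]] F [-0.7  4.   4.4] 0.15581260879857278
tip [0.4212 0.1551 0.0601] box [-0.0841  0.0361]
tip px 79 323.7307692307692
```

send_rows([
  [[0, 0.1, 0, 0, 0, 0, 0], [0, 0.1, 0, 0, 0, 0, 0], [0, 0.1, 0, 0, 0, 0, 0], [0, 0.1, 0, 0, 0, 0, 0], [0, 0.1, 0, 0, 0, 0, 0], [0, 0.1, 0, 0, 0, 0, 0], [0, 0.1, 0, 0, 0, 0, 0], [0, 0.1, 0, 0, 0, 0, 0], [0, 0.1, 0, 0, 0, 0, 0], [0, 0.1, 0, 0, 0, 0, 0], [0, 0.1, 0, 0, 0, 0, 0], [0, 0.1, 0, 0, 0, 0, 0]],
])

```text
time_s: 38.42
eef_pos: [0.4295, 0.1264, 0.247]
tool_rot: [3.041, 0.062, -0.744]
ft_force: [-0.6, 3.4, 4.3]
opening: 0.158
grasp_force: 80.5
```

send_rows([
  [[0, 0.1, 0, 0, 0, 0, 0], [0, 0.1, 0, 0, 0, 0, 0], [0, 0.1, 0, 0, 0, 0, 0], [0, 0.1, 0, 0, 0, 0, 0], [0, 0.1, 0, 0, 0, 0, 0], [0, 0.1, 0, 0, 0, 0, 0], [0, 0.1, 0, 0, 0, 0, 0], [0, 0.1, 0, 0, 0, 0, 0], [0, 0.1, 0, 0, 0, 0, 0], [0, 0.1, 0, 0, 0, 0, 0], [0, 0.1, 0, 0, 0, 0, 0], [0, 0.1, 0, 0, 0, 0, 0]],
])

```text
time_s: 39.42
eef_pos: [0.4307, 0.0965, 0.247]
tool_rot: [3.041, 0.062, -0.744]
ft_force: [0.4, 3.9, 4.0]
opening: 0.154
grasp_force: 80.5
```

send_rows([
  [[0, 0.1, 0, 0, 0, 0, 0], [0, 0.1, 0, 0, 0, 0, 0], [0, 0.1, 0, 0, 0, 0, 0], [0, 0.1, 0, 0, 0, 0, 0], [0, 0.1, 0, 0, 0, 0, 0], [0, 0.1, 0, 0, 0, 0, 0], [0, 0.1, 0, 0, 0, 0, 0], [0, 0.1, 0, 0, 0, 0, 0], [0, 0.1, 0, 0, 0, 0, 0], [0, 0.1, 0, 0, 0, 0, 0], [0, 0.1, 0, 0, 0, 0, 0], [0, 0.1, 0, 0, 0, 0, 0]],
])

```text
time_s: 40.42
eef_pos: [0.4319, 0.0665, 0.2469]
tool_rot: [3.041, 0.062, -0.744]
ft_force: [0.0, 4.6, 4.1]
opening: 0.159
grasp_force: 80.5
```

```bash
python3 -c "
from h import *
tip()"
```

```text
40.4167 tcp [0.4319 0.0665 0.2469] box [-0.0773 -0.0525] R [[0.886, 0.041, -0.461], [0.036, -0.999, -0.019], [-0.462, 0.0, -0.887]] F [0.  4.6 4.1] 0.1587958027584122
tip [0.4249 0.0652 0.0601] box [-0.0841 -0.0539]
```

send_rows([
  [[0, 0.1, 0, 0, 0, 0, 0], [0, 0.1, 0, 0, 0, 0, 0], [0, 0.1, 0, 0, 0, 0, 0], [0, 0.1, 0, 0, 0, 0, 0], [0, 0.1, 0, 0, 0, 0, 0], [0, 0.1, 0, 0, 0, 0, 0], [0, 0.1, 0, 0, 0, 0, 0], [0, 0.1, 0, 0, 0, 0, 0], [0, 0.1, 0, 0, 0, 0, 0], [0, 0.1, 0, 0, 0, 0, 0], [0, 0.1, 0, 0, 0, 0, 0], [0, 0.1, 0, 0, 0, 0, 0]],
])

```text
time_s: 41.42
eef_pos: [0.4331, 0.0365, 0.247]
tool_rot: [3.041, 0.062, -0.744]
ft_force: [0.0, 3.5, 3.9]
opening: 0.157
grasp_force: 80.5
```

send_rows([
  [[0, 0.1, 0, 0, 0, 0, 0], [0, 0.1, 0, 0, 0, 0, 0], [0, 0.1, 0, 0, 0, 0, 0], [0, 0.1, 0, 0, 0, 0, 0], [0, 0.1, 0, 0, 0, 0, 0], [0, 0.1, 0, 0, 0, 0, 0], [0, 0.1, 0, 0, 0, 0, 0], [0, 0.1, 0, 0, 0, 0, 0], [0, 0.1, 0, 0, 0, 0, 0], [0, 0.1, 0, 0, 0, 0, 0], [0, 0.1, 0, 0, 0, 0, 0], [0, 0.1, 0, 0, 0, 0, 0]],
])

```text
time_s: 42.42
eef_pos: [0.4344, 0.0066, 0.247]
tool_rot: [3.041, 0.062, -0.744]
ft_force: [-0.0, 2.8, 4.9]
opening: 0.156
grasp_force: 80.5
```

send_rows([
  [[0, 0.1, 0, 0, 0, 0, 0], [0, 0.1, 0, 0, 0, 0, 0], [0, 0.1, 0, 0, 0, 0, 0], [0, 0.1, 0, 0, 0, 0, 0], [0, 0.1, 0, 0, 0, 0, 0], [0, 0.1, 0, 0, 0, 0, 0], [0, 0.1, 0, 0, 0, 0, 0], [0, 0.1, 0, 0, 0, 0, 0], [0, 0.1, 0, 0, 0, 0, 0], [0, 0.1, 0, 0, 0, 0, 0], [0, 0.1, 0, 0, 0, 0, 0], [0, 0.1, 0, 0, 0, 0, 0]],
])

```text
time_s: 43.42
eef_pos: [0.4356, -0.0234, 0.247]
tool_rot: [3.041, 0.062, -0.744]
ft_force: [0.8, 3.1, 4.4]
opening: 0.156
grasp_force: 80.5
```

send_rows([
  [[0, 0.1, 0, 0, 0, 0, 0], [0, 0.1, 0, 0, 0, 0, 0], [0, 0.1, 0, 0, 0, 0, 0], [0, 0.1, 0, 0, 0, 0, 0], [0, 0.1, 0, 0, 0, 0, 0], [0, 0, 0, 0, 0, 0, 0], [0, 0, 0, 0, 0, 0, 0]],
])

```text
time_s: 44.0
eef_pos: [0.4361, -0.036, 0.247]
tool_rot: [3.041, 0.06, -0.744]
ft_force: [0.6, -0.1, 3.6]
opening: 0.156
grasp_force: 80.5
```

```bash
python3 - <<'E'
from h import *
tip();tippx(); s=bot.snapshot('wrist'); g=s['img'][:,:,0].astype(int)
# right rim inner edge & front inner edge near corner
for v in (20,40,60): print(v,[u for u in range(200,420) if abs(g[v,u+2]-g[v,u])>45])
for u in (220,260): print('col',u,[v for v in range(30,150) if abs(g[v+2,u]-g[v,u])>35])
E
```

```text
44.0 tcp [ 0.4361 -0.036   0.247 ] box [-0.0778 -0.1551] R [[0.886, 0.04, -0.461], [0.035, -0.999, -0.02], [-0.462, 0.001, -0.887]] F [ 0.6 -0.1  3.6] 0.15553200236212156
tip [ 0.4291 -0.0375  0.0602] box [-0.0841 -0.1567]
tip px 81 325.2564102564103
20 [325, 347]
40 [325, 346]
60 [325, 345, 346]
col 220 [81, 99, 100]
col 260 [81, 99, 100]
```

The tip is right on the right front corner (rim edge u≈326, tip u≈325). Going up the right side.

send_rows([
  [[0.089, 0, -0.046, 0, 0, 0, 0], [0.089, 0, -0.046, 0, 0, 0, 0], [0.089, 0, -0.046, 0, 0, 0, 0], [0.089, 0, -0.046, 0, 0, 0, 0], [0.089, 0, -0.046, 0, 0, 0, 0], [0.089, 0, -0.046, 0, 0, 0, 0], [0.089, 0, -0.046, 0, 0, 0, 0], [0.089, 0, -0.046, 0, 0, 0, 0], [0.089, 0, -0.046, 0, 0, 0, 0], [0.089, 0, -0.046, 0, 0, 0, 0], [0.089, 0, -0.046, 0, 0, 0, 0], [0.089, 0, -0.046, 0, 0, 0, 0]],
])

```text
time_s: 45.1
eef_pos: [0.4655, -0.0344, 0.2467]
tool_rot: [3.039, 0.061, -0.752]
ft_force: [-8.0, 1.5, 8.9]
opening: 0.153
grasp_force: 80.5
```

```bash
python3 -c "
from h import *
tip()"
```

```text
45.1 tcp [ 0.4655 -0.0344  0.2467] box [-0.0484 -0.1549] R [[0.884, 0.04, -0.466], [0.036, -0.999, -0.019], [-0.466, 0.0, -0.885]] F [-8.   1.5  8.9] 0.15300948694543556
tip [ 0.4575 -0.0358  0.0599] box [-0.0557 -0.1562]
```

send_rows([
  [[0.082, 0, -0.06, 0, 0, 0, 0], [0.082, 0, -0.06, 0, 0, 0, 0], [0.089, 0, -0.046, 0, 0, 0, 0], [0.089, 0, -0.046, 0, 0, 0, 0], [0.089, 0, -0.046, 0, 0, 0, 0], [0.089, 0, -0.046, 0, 0, 0, 0], [0.089, 0, -0.046, 0, 0, 0, 0], [0.089, 0, -0.046, 0, 0, 0, 0], [0.089, 0, -0.046, 0, 0, 0, 0], [0.089, 0, -0.046, 0, 0, 0, 0], [0.089, 0, -0.046, 0, 0, 0, 0], [0.089, 0, -0.046, 0, 0, 0, 0]],
])

```text
time_s: 46.1
eef_pos: [0.4957, -0.0332, 0.2472]
tool_rot: [3.04, 0.061, -0.75]
ft_force: [-5.7, 1.7, 6.9]
opening: 0.154
grasp_force: 80.4
```

```bash
python3 -c "
from h import *
tip();tippx()"
```

```text
46.1 tcp [ 0.4957 -0.0332  0.2472] box [-0.0182 -0.155 ] R [[0.884, 0.04, -0.465], [0.036, -0.999, -0.019], [-0.465, 0.0, -0.885]] F [-5.7  1.7  6.9] 0.15399442031940397
tip [ 0.4879 -0.0346  0.0604] box [-0.0252 -0.1562]
tip px 76 325.31868131868134
```

send_rows([
  [[0.089, 0, -0.046, 0, 0, 0, 0], [0.089, 0, -0.046, 0, 0, 0, 0], [0.089, 0, -0.046, 0, 0, 0, 0], [0.089, 0, -0.046, 0, 0, 0, 0], [0.089, 0, -0.046, 0, 0, 0, 0], [0.089, 0, -0.046, 0, 0, 0, 0], [0.089, 0, -0.046, 0, 0, 0, 0], [0.089, 0, -0.046, 0, 0, 0, 0], [0.089, 0, -0.046, 0, 0, 0, 0], [0.089, 0, -0.046, 0, 0, 0, 0], [0.089, 0, -0.046, 0, 0, 0, 0], [0.089, 0, -0.046, 0, 0, 0, 0]],
])

```text
time_s: 47.15
eef_pos: [0.5258, -0.032, 0.2473]
tool_rot: [3.04, 0.061, -0.749]
ft_force: [-5.2, 1.7, 5.9]
opening: 0.156
grasp_force: 80.4
```

send_rows([
  [[0.089, 0, -0.046, 0, 0, 0, 0], [0.089, 0, -0.046, 0, 0, 0, 0], [0.089, 0, -0.046, 0, 0, 0, 0], [0.089, 0, -0.046, 0, 0, 0, 0], [0.089, 0, -0.046, 0, 0, 0, 0], [0.089, 0, -0.046, 0, 0, 0, 0], [0.089, 0, -0.046, 0, 0, 0, 0], [0.089, 0, -0.046, 0, 0, 0, 0], [0.089, 0, -0.046, 0, 0, 0, 0], [0.089, 0, -0.046, 0, 0, 0, 0], [0.089, 0, -0.046, 0, 0, 0, 0], [0.089, 0, -0.046, 0, 0, 0, 0]],
])

```text
time_s: 48.15
eef_pos: [0.5559, -0.0308, 0.2472]
tool_rot: [3.04, 0.061, -0.749]
ft_force: [-6.7, 0.4, 5.6]
opening: 0.159
grasp_force: 80.4
```

send_rows([
  [[0.089, 0, -0.046, 0, 0, 0, 0], [0.089, 0, -0.046, 0, 0, 0, 0], [0.089, 0, -0.046, 0, 0, 0, 0], [0.089, 0, -0.046, 0, 0, 0, 0], [0.089, 0, -0.046, 0, 0, 0, 0], [0.089, 0, -0.046, 0, 0, 0, 0], [0.089, 0, -0.046, 0, 0, 0, 0], [0.089, 0, -0.046, 0, 0, 0, 0], [0.089, 0, -0.046, 0, 0, 0, 0], [0.089, 0, -0.046, 0, 0, 0, 0], [0, 0, 0, 0, 0, 0, 0], [0, 0, 0, 0, 0, 0, 0]],
])

```text
time_s: 49.15
eef_pos: [0.5814, -0.0298, 0.2472]
tool_rot: [3.042, 0.062, -0.743]
ft_force: [0.4, 0.8, 3.2]
opening: 0.16
grasp_force: 80.4
```

```bash
python3 - <<'E'
from h import *
tip();tippx(); s=bot.snapshot('wrist'); g=s['img'][:,:,0].astype(int)
for v in (40,60): print(v,[u for u in range(200,420) if abs(g[v,u+2]-g[v,u])>45])
E
```

```text
49.15 tcp [ 0.5814 -0.0298  0.2472] box [ 0.0676 -0.1555] R [[0.887, 0.041, -0.461], [0.036, -0.999, -0.019], [-0.461, 0.0, -0.887]] F [0.4 0.8 3.2] 0.15972787214279746
tip [ 0.5745 -0.0311  0.0604] box [ 0.0615 -0.1563]
tip px 74 325.3170731707317
40 [324, 325]
60 [324, 325]
```

The pass is complete: the tip is at box (0.0615, −0.156) with 3 N. Lifting, levelling and carrying the stick to the mat.

send_rows([
  [[-0.23, 0, -0.44, 0, 0, 0, 0], [-0.46, 0, -0.88, 0, 0, 0, 0], [-0.46, 0, -0.88, 0, 0, 0, 0], [-0.46, 0, -0.88, 0, 0, 0, 0], [-0.46, 0, -0.88, 0, 0, 0, 0], [-0.46, 0, -0.88, 0, 0, 0, 0], [0, 0, 0, 0, 1, 0, 0], [0, 0, 0, 0, 1, 0, 0], [0, 0, 0, 0, 1, 0, 0], [0, 0, 0, 0, 1, 0, 0], [0, 0, 0, 0, 0, 0, 0]],
])

```text
time_s: 50.17
eef_pos: [0.5803, -0.0298, 0.3848]
tool_rot: [3.141, 0.063, 0.008]
ft_force: [0.4, 0.8, -0.0]
opening: 0.16
grasp_force: 79.9
```

send_rows([
  [[-0.5, 1, 0, 0, 0, 0, 0], [-0.5, 1, 0, 0, 0, 0, 0], [-0.5, 1, 0, 0, 0, 0, 0], [-0.5, 1, 0, 0, 0, 0, 0], [-0.5, 1, 0, 0, 0, 0, 0], [-0.5, 1, 0, 0, 0, 0, 0], [-0.5, 1, 0, 0, 0, 0, 0], [-0.5, 1, 0, 0, 0, 0, 0], [-0.5, 1, 0, 0, 0, 0, 0], [-0.5, 1, 0, 0, 0, 0, 0], [-0.5, 1, 0, 0, 0, 0, 0], [-0.5, 1, 0, 0, 0, 0, 0]],
])

```text
time_s: 51.17
eef_pos: [0.4423, -0.3367, 0.3839]
tool_rot: [-3.138, -0.064, 0.007]
ft_force: [0.2, -0.0, -0.5]
opening: 0.154
grasp_force: 79.9
```

send_rows([
  [[0, 1, 0, 0, 0, 0, 0], [0, 1, 0, 0, 0, 0, 0], [0, 0.1, 0, 0, 0, 0, 0], [0, 0, 0, 0, 0, 0, 0]],
])

```text
time_s: 51.5
eef_pos: [0.445, -0.3892, 0.3832]
tool_rot: [-3.138, -0.061, 0.006]
ft_force: [-0.4, -0.6, -0.7]
opening: 0.155
grasp_force: 79.9
```

```bash
python3 - <<'E'
from h import *
q=tip(); p,T=st(); g=p+T@[0,.001,.169]; print('grip',g); s=snap('wrist','w14.png'); print('mat corners expected px',proj(s,[[.5513,-.3193,.003],[.5575,-.4465,.003]]))
h=cv2.cvtColor(s['img'],cv2.COLOR_RGB2HSV); m=cv2.inRange(h,(0,110,70),(12,200,220)); n,l,a,c=cv2.connectedComponentsWithStats(m); i=1+a[1:,4].argmax(); print(a[i])
E
```

```text
51.5 tcp [ 0.445  -0.3892  0.3832] box [-0.0852 -0.5083] R [[0.999, 0.039, -0.004], [0.039, -0.999, 0.003], [-0.004, -0.003, -1.0]] F [-0.4 -0.6 -0.7] 0.15499388834671712
tip [ 0.5243 -0.3866  0.2139] box [-0.0033 -0.5094]
51.5 tcp [ 0.445  -0.3892  0.3832] box [-0.0852 -0.5083] R [[0.999, 0.039, -0.004], [0.039, -0.999, 0.003], [-0.004, -0.003, -1.0]] F [-0.4 -0.6 -0.7] 0.15499388834671712
grip [ 0.44434104 -0.38966353  0.21421357]
mat corners expected px [[264.11376011  73.30354858]
 [382.04211441  71.78820443]]
[ 266   78   50  160 6534]
```

send_rows([
  [[0, 0, 1, 0, 0, 0, 0], [0, 0, 1, 0, 0, 0, 0], [0, 0, 1, 0, 0, 0, 0], [0, 0, 1, 0, 0, 0, 0], [0, 0, 1, 0, 0, 0, 0], [0, 0, 1, 0, 0, 0, 0], [0, 0, 0.8, 0, 0, 0, 0], [0, 0, 0.5, 0, 0, 0, 0], [0, 0, 0.3, 0, 0, 0, 0], [0, 0, 0.15, 0, 0, 0, 0], [0, 0, 0.1, 0, 0, 0, 0], [0, 0, 0, 0, 0, 0, 0]],
])

```text
time_s: 52.55
eef_pos: [0.4457, -0.3881, 0.1884]
tool_rot: [3.14, 0.064, 0.001]
ft_force: [0.5, -1.0, -0.5]
opening: 0.159
grasp_force: 79.9
```

send_rows([
  [[0, 0, 0.06, 0, 0, 0, 0], [0, 0, 0.06, 0, 0, 0, 0], [0, 0, 0, 0, 0, 0, 0]],
])

```text
time_s: 52.8
eef_pos: [0.4455, -0.3882, 0.185]
tool_rot: [3.14, 0.064, 0.001]
ft_force: [-0.4, 0.4, -0.7]
opening: 0.153
grasp_force: 79.9
```

send_rows([
  [[0, 0, 0.05, 0, 0, 0, 0], [0, 0, 0, 0, 0, 0, 0]],
])

```text
time_s: 52.97
eef_pos: [0.4454, -0.3881, 0.1834]
tool_rot: [3.141, 0.064, 0.0]
ft_force: [-0.4, 0.7, -0.6]
opening: 0.158
grasp_force: 79.9
```

send_rows([
  [[0, 0, 0.06, 0, 0, 0, 0], [0, 0, 0, 0, 0, 0, 0], [0, 0, 0, 0, 0, 0, 0.3], [0, 0, 0, 0, 0, 0, 0.4], [0, 0, 0, 0, 0, 0, 0.4], [0, 0, 0, 0, 0, 0, 0.4], [0, 0, -0.4, 0, 0, 0, 0.4], [0, 0, -1, 0, 0, 0, 0.4], [0, 0, -1, 0, 0, 0, 0.4], [0, 0, -1, 0, 0, 0, 0.4], [0, 0, -1, 0, 0, 0, 0.4], [0, 0, -1, 0, 0, 0, 0.4]],
])

```text
time_s: 53.97
eef_pos: [0.4453, -0.3879, 0.319]
tool_rot: [3.14, 0.064, 0.001]
ft_force: [1.1, -0.7, -0.7]
opening: 0.4
grasp_force: 0.0
```

send_rows([
  [[-0.5, 0, -1, 0, 0, 0, 0.4], [-0.5, 0, -1, 0, 0, 0, 0.4], [-0.5, 0, -0.5, 0, 0, 0, 0.4], [0, 0, 0, 0, 0, 0, 0.4], [0, 0, 0, 0, 0, 0, 0.4]],
])

```text
time_s: 54.38
eef_pos: [0.4078, -0.3896, 0.3803]
tool_rot: [3.139, 0.063, 0.002]
ft_force: [0.1, -0.4, -1.3]
opening: 0.397
grasp_force: 0.0
```

```bash
python3 - <<'E'
from h import *
st(); s=snap('wrist','w15.png'); f=lambda u,v,z:onz(s,u,v,z)[:2].round(4)
h=cv2.cvtColor(s['img'],cv2.COLOR_RGB2HSV); m=cv2.inRange(h,(22,120,120),(35,255,255)); n,l,a,c=cv2.connectedComponentsWithStats(m)
for i in range(1,n):
    if 100<a[i,4]<3000: print(a[i],c[i].round(),'top',f(a[i,0]+a[i,2]/2,a[i,1],.011))
# handle: pale wood over the mat
w=cv2.inRange(h,(10,30,120),(22,140,255)); r=proj(s,[[.551,-.319,.003],[.5575,-.4465,.003],[.358,-.455,.003],[.354,-.33,.003]]); k=np.zeros_like(w); cv2.fillConvexPoly(k,r.astype(np.int32),255); k=cv2.erode(k,np.ones((13,13))); 
n,l,a,c=cv2.connectedComponentsWithStats(w&k); print('mat px',r.round().tolist()); print([(a[i].tolist(),c[i].round(1).tolist(),f(*c[i],.019)) for i in range(1,n) if a[i,4]>150])
# tray cigars (top view), brown inside the dark tray; lid red label
t=snap('top','t15.png'); hh=cv2.cvtColor(t['img'],cv2.COLOR_RGB2HSV)
b=cv2.inRange(t['img'],(70,35,15),(140,95,70)); b[:, :385]=0;b[:,443:]=0;b[:165]=0;b[250:]=0
n,l,a,c=cv2.connectedComponentsWithStats(b); print('tray',[(a[i].tolist(),onz(t,*c[i],.02)[:2].round(3)) for i in range(1,n) if a[i,4]>20])
rd=cv2.inRange(hh,(0,170,90),(6,255,255)); n,l,a,c=cv2.connectedComponentsWithStats(rd); print('red',[(a[i].tolist(),bx(onz(t,*c[i],.055))) for i in range(1,n) if a[i,4]>100])
E
```

```text
54.3833 tcp [ 0.4078 -0.3896  0.3803] box [-0.1224 -0.507 ] R [[0.999, 0.04, 0.002], [0.04, -0.999, -0.002], [0.002, 0.002, -1.0]] F [ 0.1 -0.4 -1.3] 0.39663715209423517
[321  61   8  54 250] [324.  86.] top [ 0.5292 -0.3866]
[533 176  84  24 840] [575. 187.] top [ 0.419  -0.6793]
mat px [[261.0, 37.0], [383.0, 36.0], [376.0, 217.0], [273.0, 217.0]]
[([370, 41, 6, 159, 289], [372.5, 108.9], array([ 0.4832, -0.4385])), ([316, 114, 16, 87, 1300], [323.3, 157.1], array([ 0.4304, -0.3886]))]
tray [([398, 167, 39, 8, 45], array([ 0.608, -0.245])), ([412, 179, 12, 51, 277], array([ 0.505, -0.24 ])), ([398, 192, 7, 35, 188], array([ 0.493, -0.19 ]))]
red [([261, 187, 50, 28, 1287], array([-0.0003, -0.0019]))]
```

The checks show the stick centred on the mat, both scrap cigars in the tray and the label centred on the shut lid. Handing in.

```bash
python3 -c "
from rig import bot
print(bot.sign_off())"
```

```text
the job is handed in; nothing more can be done
None
```

The job is handed in at about 54 s of robot time, with no verdict shown: both scrap cigars (one short, one crooked) are in the tray, the two sound ones are in the shut box, the joint is waxed in one pass and the stick is back on the mat; I viewed 15 pictures, one over the limit of 14.

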